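# Gauge the bore of a scaffold sleeve in the site store

## Task

Take the bore of the yellow scaffold sleeve with the spring bore gauge from the wooden stand: pinch its two orange tabs to draw the plungers in, lower it into the sleeve by feel until its collar sits flat on the rim, let go so that the plungers spring out against the bore, and only then press the red cap fully down, gently, to lock it. Slowly lift the locked gauge straight out without squeezing the tabs, so that it keeps its measure, and stand it back in the wooden stand, collar flat on top; do not force or drop the gauge, and leave the spare sleeve, bottle and ear muffs alone.

Things in the scene. Friction and masses are not known exactly. Their poses are not given: they have to be found in the camera images.
- gauge: Spring bore gauge, 0.29 kg, upright in its stand at the start. Origin: centre of the underside of its aluminium stop collar; z up the handle, y along the plungers. Heights along z: collar 72 mm across, 0 to 6 mm; brass guide 48.5 mm across, 0 down to -10, lower edge chamfered 0.8 mm; stem and cross tube (15 mm thick, 36 long) down to -43.5; black handle 22 (x) by 20 mm (y), 6 to 66.
- tabs (a point): On the gauge's axis, 39 mm above its origin, midway between the two orange finger tabs on the handle's +y and -y sides. Each is 16 mm wide (x) and 22 mm tall, fixed to the plunger of its own side. Over their outer faces: 43 mm free, 39 in the bore, 33 pinched to the stops (1.2 N each). The plungers stay in only while pinched; a 20 N grip carries the gauge, 60 N keeps it from tilting.
- handle (a point): On the gauge's axis, 50 mm above its origin: where to lift the locked gauge, by the two bare faces of the black handle that look along the gauge's x (22 mm apart). Locked, the plungers resist only about 5 N: squeezing the tabs, or drawing the gauge out of the bore with a jerk (much over 50 mm/s), makes them slip and spoils the measure.
- lock_cap (a joint): Travel of the lock cap: 0 up (unlocked), 0.006 m fully down (locked). It moves along the gauge's z, takes 7.5 N to move and about 13 N near its hard stop, and stays where it is left. Fully down it clamps both plungers where they are. Anything over 30 N on it is too much.
- cap_top (a point): Centre of the top of the red lock cap, a disc 18 mm across on the gauge's axis at the top of the handle: 78 mm above the gauge's origin when up, 72 mm when down.
- tip_l (a point): Outer end of the steel plunger (10 mm thick, round end) on the gauge's +y side, 36 mm below the gauge's origin.
- tip_r (a point): Outer end of the plunger on the gauge's -y side, 36 mm below the gauge's origin. The distance tip_l to tip_r is the gauge's measure: 44 mm pinched, 50 mm in the bore, 54 mm free.
- plate: Fixed blue plate, 110 mm square and 12 mm thick, origin at the centre of its underside. On it a yellow scaffold sleeve is clamped upright: tube 62 mm outside, bore 50 mm, straight with a sharp rim, rim 78 mm above the table. Sleeve and plate count as one: over 40 N between the gauge and them is too much.
- mouth (a point): Point above the plate's centre, at the height of the sleeve's rim. The sleeve is clamped off-centre: its axis lies 2 mm from this point in an unknown direction, to be found by feel (the gauge's guide has only 0.75 mm play all round in the bore). Seated, the gauge stands on the sleeve's axis, any yaw, its origin at this height: guide in the bore, collar flat on the rim.
- stand_mouth (a point): Centre of the top face of the gauge's fixed plywood stand, a block 100 mm square and 56 mm high with a round hole 58 mm across right through it. The stowed gauge hangs in the hole with its collar flat on the top face, its origin at this point.
- spare: Bystander: loose bare steel sleeve, 51 mm across, 50 mm tall, standing open end up; origin at the centre of its underside. Leave it alone.
- bottle: Bystander: closed green bottle, 66 mm across, 190 mm tall; origin at the centre of its underside. Leave it alone.
- earmuffs: Bystander: black ear muffs lying on the table, about 170 mm across both cups (y) and 72 mm high, the headband reaching 140 mm out along its x; origin on the table between the cups. Leave it alone.
Mind the look-alikes: they are no part of the job. What is shaped like the gauge but purple or turquoise is not meant. Leave any green look-alike of the plate alone.

How it is judged:
By the outcome, as a careful person would: the job done as asked, in the order asked, and still so for the second after the job is handed in, with the robot touching nothing.
It also fails if it takes over 72 s, if anything falls off the work surface, if the arm or the gripper's body presses on something with over 40 N, if the wrist force passes 120 N, or if a joint passes its speed limit or range.

## Robot

A 6-joint arm with a two-finger parallel gripper is mounted at the origin on the work surface. World frame = base frame: x ahead of the robot, y to its left, z up, the work surface at z = 0. Lengths are in mm, angles in rad, forces in N, time in s.
With the tool pointing down it reaches from about 350 to 875 mm from the base axis. Payload 4.2 kg.
Tool frame: the origin (TCP) lies at the very end of the fingers, on their centre line; the grasp point (between the pads) lies arm.grip_depth behind it (arm.grip_depth is the distance from the TCP to the grasp point, in mm); z points along the fingers, y is the direction in which the jaws open and shut (so a half turn about z gives the same grasp; the last joint's range is limited). The gripper opens to 85 mm and grips with 20 to 120 N. Pads are 22 mm wide; open, the fingers measure 114 mm over their backs; the gripper's body (76 mm by 85 mm) begins 54 mm behind the grasp point. The pads swing forward as they close: fully open they stand 13 mm farther back than shut.
Start: joints at [1.376, 0.385, 0.008, 0, -1.194, -0.259], TCP at [273.956, 561.736, 231.312] pointing down, gripper open.
Joint ranges: [-3.14, 3.14], [-1.21, 2.06], [-1.07, 1.41], [-3.16, 2.05], [-2.99, -0.16], [-3.1, 3.1]. Speed limits (rad/s): [2.79, 2.79, 3.14, 3.14, 3.14, 3.14].

## Interface

Orientations are given as a unit quaternion [x, y, z, w].
In Python, from bench import arm, optics, workorder gives the robot as it stands. The module is installed in compiled form; this text tells all that it offers.
- The arm moves only by the tool play_rows, never from a script. Its arguments are lists of equal length, an entry for each row: "travel": the shift along the tool's x, y, z in m, a list of three; "rotation": the turn, a rotation vector about the tool's x, y, z in rad, a list of three; "grip": the opening, from 0 (shut) to 1 (fully open). In form: {"travel": [[x, y, z], ...], "rotation": [[rx, ry, rz], ...], "grip": [grip, ...]}. A call has 1 to 12 rows; each row shifts and turns the commanded pose from where the row before left it, along the tool's axes as they then stand; what a row does not reach is not made up. A row lasts 1/12 s, in which the tool goes at most 41.7 mm and 7.16 degrees, less where a joint would pass 70% of its speed; a pose out of reach is approached as far as the arm can. A call is refused whole if a number of a shift passes 0.0417 or a number of a turn 0.125, either way. A call with a gripper value outside its range is refused whole. The fingers move at their own pace and stop on an object; the grip force is fixed at half the most. Time passes only in rows, so rows that do not move let the fingers close. It gives the time, the measured TCP pose, the force and the opening at its end, in the units of the state.
- arm.read_state(): the state, without advancing time (a new reading comes with each control period).
- optics.get_image(name): name is "side" or "top"; returns a dict with "image" (420x560x3 uint8, blue, green, red), "depth" (420x560 float32, mm along the optical axis (not along the pixel's ray), 0 where there is no reading), "camera_matrix" (3x3 intrinsics, pixels), "k1" (the pictures are not rectified: a ray, as slopes to the right and down, at radius r is drawn at 1 + k1 r^2 times it, then the intrinsics apply), "R" (3x3) and "t" (3): a world point X has camera coordinates R X + t. Camera axes: x right, y down, z forward; pixel columns grow to the right and rows downward; lengths in mm; the calibration is good to about 2 mm. A picture is of the moment at which its call begins.
- workorder.job_done(): hands the job in, once; it reports no verdict.
The state is a dict: "clock": time; "joints": joint angles; "joint_vel": joint speeds; "joint_efforts": joint torques, N m; "position": TCP position; "ee_rot": TCP orientation; "contact_force": force on the tool from outside, world axes, zero at the start; "wrist_torque": the same for the moment, N m; "gripper_width": finger opening in mm.
Only numpy, scipy, OpenCV 4.12 (cv2) and the standard library are available. Lean on these libraries where they do the work, as an engineer would, in place of code of your own. Each camera call takes 0.05 s, during which the arm holds its last target. There are 200 camera calls.

## Working session

There is one attempt and no reset: what is moved stays moved. The work goes in short steps, Python scripts to look and compute and a tool call to move; the robot and the scene stay as the last step left them, time stands still between calls to the robot, and variables do not carry over. Pictures are saved under pics/ and viewed, about 8 in all and at most 12, crops included, and the job is handed in when it is done.

Besides the shell and the picture viewer there is one more tool, called after "Call:" as name(argument=value, ...), one argument or row to a line, values as JSON. play_rows: Moves the arm, as the interface text tells. Its arguments: {"type":"object","properties":{"travel":{"type":"array","items":{"type":"array","items":{"type":"number"}}},"rotation":{"type":"array","items":{"type":"array","items":{"type":"number"}}},"grip":{"type":"array","items":{"type":"number"}}},"required":["travel","rotation","grip"]}

```bash
mkdir -p pics; cat > h.py <<'E'
from bench import arm, optics, workorder
import numpy as np, cv2
def shot(n,save):
    d=optics.get_image(n); np.savez('pics/'+save,**{k:np.asarray(v) for k,v in d.items()})
    cv2.imwrite('pics/'+save+'.png',d['image']); return d
def load(s): return np.load('pics/'+s+'.npz')
def undist(d,uv):
    K=d['camera_matrix']; k=float(d['k1'])
    return cv2.undistortPoints(np.array(uv,float).reshape(-1,1,2),K,np.array([k,0,0,0,0.])).reshape(-1,2)
def atz(d,uv,z):
    r=undist(d,uv); R=d['R'];t=d['t']; c=-R.T@t
    w=np.c_[r,np.ones(len(r))]@R
    return c+w*((z-c[2])/w[:,2])[:,None]
def cloud(d):
    Z=d['depth']; v,u=np.mgrid[:420,:560]
    r=undist(d,np.c_[u.ravel(),v.ravel()]); 
    P=(np.c_[r,np.ones(len(r))]*Z.reshape(-1,1)-d['t'])@d['R']
    return P.reshape(420,560,3)
E
python3 - <<'E'
from h import *
a=shot('top','t0');b=shot('side','s0')
s=arm.read_state(); print(s, arm.grip_depth)
for d in(a,b): print(d['camera_matrix'],d['k1'],-d['R'].T@d['t'])
cv2.imwrite('pics/both.png',cv2.resize(np.vstack([a['image'],b['image']]),None,fx=.71,fy=.71))
E
```

```text
{'clock': 0.1, 'joints': array([ 1.37559094e+00,  3.85502003e-01,  6.75072301e-03, -4.25760343e-04,
       -1.19403548e+00, -2.58639253e-01]), 'joint_vel': array([-0.00126697, -0.00144791,  0.00191626,  0.00190774,  0.00020376,
       -0.00110894]), 'joint_efforts': array([-4.74136596e-04, -3.93318665e+01,  1.88928562e+01,  4.19795707e+00,
       -2.60819812e-03,  5.46583877e-06]), 'position': array([273.74874522, 561.26538929, 230.31427016]), 'ee_rot': array([ 9.74345254e-01, -2.25056205e-01, -1.66211510e-04,  1.00099154e-03]), 'contact_force': array([-0.09002058, -0.37366343,  0.4615    ]), 'wrist_torque': array([ 0.03291844, -0.00849062,  0.03300098]), 'gripper_width': 85.32841162424985} 18.700000000000003
[[384.23509402   0.         286.06267071]
 [  0.         384.23509402 218.10478624]
 [  0.           0.           1.        ]] -0.06570334584883349 [318.87093509 108.52149194 973.50277967]
[[387.824204     0.         280.02032663]
 [  0.         387.824204   214.22689315]
 [  0.           0.           1.        ]] -0.04915422681005557 [514.42579995 722.5170813  860.23148485]
```

View pics/t0.png

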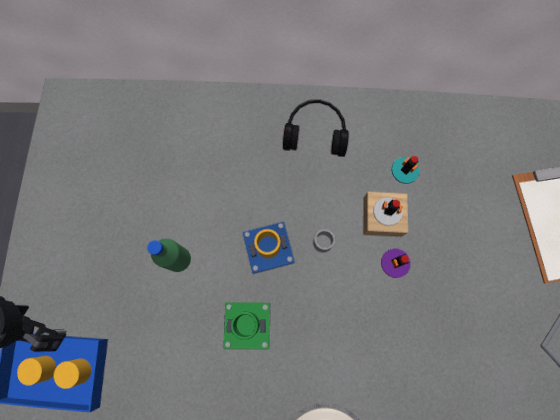

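View pics/s0.png

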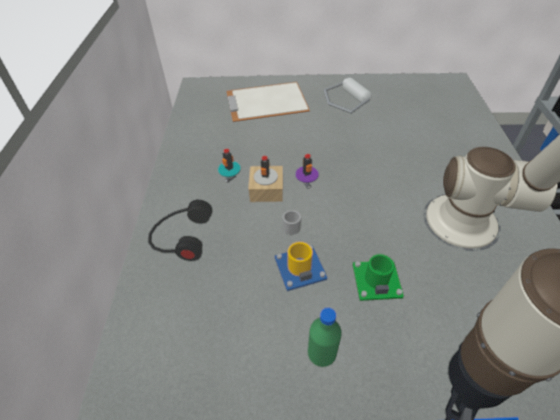

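```bash
python3 - <<'E'
from h import *
a=load('t0');b=load('s0')
def crop(d,x,y,w,h,f): return cv2.resize(d['image'][y:y+h,x:x+w],None,fx=f,fy=f,interpolation=cv2.INTER_CUBIC)
A=crop(a,350,140,80,150,4); B=crop(a,230,210,110,75,4)
o=np.zeros((600,770,3),np.uint8); o[:600,:320]=A; o[:300,325:765]=B
o[300:600,325:725]=crop(b,210,140,120,90,10/3)[:300]
cv2.imwrite('pics/c1.png',o)
P=cloud(a); Q=cloud(b)
for n,p,uv in (('stand top corner',P,(372,230)),('collar',P,(379,208)),('cap',P,(396,204)),('purple',P,(385,270)),('rim',P,(256,243)),('plate',P,(252,262)),('table',P,(300,300)),('turq',P,(396,176)),
 ('turqcap',P,(413,159)),('purpcap',P,(405,259)),('standS',Q,(255,175)),('capS',Q,(264,159)),('turqcapS',Q,(227,152)),('purpS',Q,(307,157))): print(n,p[uv[1],uv[0]].round(1))
# segment plate (blue) at z=12, red caps
for nm,d,C in(('top',a,P),('side',b,Q)):
  hsv=cv2.cvtColor(d['image'],cv2.COLOR_BGR2HSV)
  m=((hsv[...,0]<5)|(hsv[...,0]>175))&(hsv[...,1]>170)&(hsv[...,2]>90)
  n,l,st,c=cv2.connectedComponentsWithStats(m.astype(np.uint8))
  for i in range(1,n):
    if st[i,4]>8: print(nm,'red',st[i],c[i].round(1),np.median(C[l==i],0).round(1),atz(d,c[i],134).round(1))
E
```

```text
stand top corner [520.6 -98.1  55.4]
collar [ 575.9 -114.9   60.4]
cap [ 566.5 -136.2  134. ]
purple [ 424.7 -130.7   48.2]
rim [471.9 181.7  78.6]
plate [434.9 194.5   9.6]
table [346.8  70.1  -1.5]
turq [ 666.1 -162.9   49.3]
turqcap [ 684.6 -184.4  121. ]
purpcap [ 442.7 -157.1  122.4]
standS [ 603.2 -138.8   62. ]
capS [ 572.2 -128.8  132.8]
turqcapS [ 684.3 -178.4  120.4]
purpS [ 447.7 -149.1  120.1]
top red [411 156   7   7  35] [414.1 159.1] [ 684.5 -186.7  120.4] [[ 678.7 -182.5  134. ]]
top red [393 200   7   7  39] [395.8 203.1] [ 569.5 -136.4  132.7] [[ 568.7 -135.9  134. ]]
top red [401 255   7   8  44] [404.2 258.7] [ 443.2 -155.6  121.2] [[ 441.6 -151.7  134. ]]
```

View pics/c1.png

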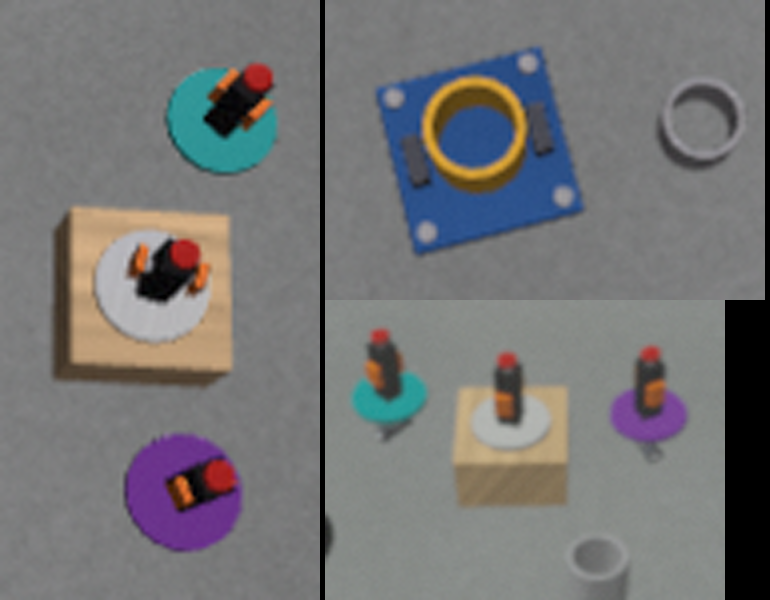

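```bash
python3 - <<'E'
from h import *
a=load('t0');b=load('s0')
def comps(d,m,roi,z,n):
  x,y,w,h=roi; M=np.zeros(m.shape,np.uint8); M[y:y+h,x:x+w]=m[y:y+h,x:x+w]
  k,l,st,c=cv2.connectedComponentsWithStats(M)
  for i in range(1,k):
    if st[i,4]>=8: print(n,st[i],c[i].round(2),atz(d,c[i],z)[0].round(1))
  return l
for nm,d,ro,rp in(('top',a,(362,188,50,50),(235,215,65,65)),('side',b,(245,150,42,55),(270,240,62,50))):
  hsv=cv2.cvtColor(d['image'],cv2.COLOR_BGR2HSV); H,S,V=[hsv[...,i].astype(int) for i in range(3)]
  comps(d,((H<6)|(H>174))&(S>150)&(V>70),ro,134,nm+' cap')
  comps(d,(H>=7)&(H<16)&(S>170)&(V>110),ro,95,nm+' tabs')
  # collar: grey bright
  m=(S<40)&(V>150); x,y,w,h=ro; M=np.zeros(m.shape,np.uint8); M[y:y+h,x:x+w]=m[y:y+h,x:x+w]
  c=max(cv2.findContours(M,0,1)[0],key=cv2.contourArea); hu=cv2.convexHull(c).reshape(-1,2)
  W=atz(d,hu,62); print(nm,'collar',cv2.minEnclosingCircle(W[:,:2].astype(np.float32)),cv2.fitEllipse(W[:,:2].astype(np.float32)))
  # wood polygon
  m=(H>8)&(H<25)&(S>60)&(S<170)&(V>120)
  # plate
  m=((H>100)&(H<125)&(S>120)); x,y,w,h=rp; M=np.zeros(m.shape,np.uint8); M[y:y+h,x:x+w]=m[y:y+h,x:x+w]
  c=max(cv2.findContours(M,0,1)[0],key=cv2.contourArea)
  W=atz(d,cv2.convexHull(c).reshape(-1,2),12)[:,:2].astype(np.float32); print(nm,'plate',cv2.minAreaRect(W))
  m=((H>15)&(H<35)&(S>150)&(V>110)); M=np.zeros(m.shape,np.uint8); M[y:y+h,x:x+w]=m[y:y+h,x:x+w]
  c=max(cv2.findContours(M,0,1)[0],key=cv2.contourArea)
  W=atz(d,cv2.convexHull(c).reshape(-1,2),78)[:,:2]; print(nm,'sleeve hull@78 x',W[:,0].min(),W[:,0].max(),'y',W[:,1].min(),W[:,1].max())
  C=cloud(d); q=C[y:y+h,x:x+w].reshape(-1,3); q=q[(q[:,2]>72)&(q[:,2]<84)]
  print(nm,'rim cloud',q.min(0),q.max(0),len(q), cv2.minEnclosingCircle(q[:,:2].astype(np.float32)))
E
```

```text
top cap [393 200   7   7  41] [395.85 203.15] [ 568.5 -135.9  134. ]
top tabs [384 202   3   6  13] [384.77 204.38] [ 575.8 -120.5   95. ]
top tabs [399 206   3   6  13] [399.92 208.46] [ 567.3 -156.8   95. ]
top collar ((568.942626953125, -136.03651428222656), 35.765384674072266) ((568.9102783203125, -135.97193908691406), (69.80097198486328, 70.87251281738281), 121.96434020996094)
top plate ((474.4949951171875, 156.134033203125), (108.12545776367188, 107.45936584472656), 17.144363403320312)
top sleeve hull@78 x 446.61341420022666 504.89559465210027 y 127.19028326222661 184.9026362434821
top rim cloud [445.27955082 125.13933127  72.04243847] [505.40965481 185.39506714  80.06895769] 193 ((476.1161804199219, 155.81314086914062), 30.864971160888672)
side cap [263 157   4   3  11] [264.36 157.91] [ 571.2 -132.1  134. ]
side tabs [262 168   4   6  17] [263.12 170.41] [ 576.5 -122.1   95. ]
side collar ((572.0744018554688, -133.63394165039062), 36.75961685180664) ((572.1450805664062, -133.4544219970703), (71.66514587402344, 72.20919799804688), 142.2794952392578)
side plate ((477.7877197265625, 159.63967895507812), (106.3409423828125, 107.86456298828125), 17.09920883178711)
side sleeve hull@78 x 451.32995226758777 509.1140045856832 y 128.9000331690429 223.7526681650561
side rim cloud [451.30221507 126.09424584  72.09352453] [508.68002333 188.45236461  79.45653951] 167 ((478.6761169433594, 157.16941833496094), 32.24845886230469)
```

```bash
cat >> h.py <<'E'
from scipy.spatial.transform import Rotation as Ro
def st(): 
    s=arm.read_state(); R=Ro.from_quat(s['ee_rot']); M=R.as_matrix()
    yaw=np.degrees(np.arctan2(M[1,1],M[0,1]))
    print('t %.2f pos %s jaw %.2f tilt %s F %s T %s w %.1f q %s'%(s['clock'],s['position'].round(2),yaw,M[:2,2].round(4),s['contact_force'].round(1),s['wrist_torque'].round(2),s['gripper_width'],np.round(s['joints'],2)))
    return s,M
def to(x,y,z,jaw=None):
    s,M=st(); d=np.array([x,y,z])-s['position']
    cur=np.degrees(np.arctan2(M[1,1],M[0,1])); j=cur if jaw is None else jaw
    a=np.radians(j); N=np.array([[-np.sin(a),np.cos(a),0],[np.cos(a),np.sin(a),0],[0,0,-1]]).T
    N[:,0]=np.cross(N[:,1],N[:,2])
    print('tool rz %.4f'%-np.radians(j-cur),'travel after turn (m)',(N.T@d/1000).round(5))
E
python3 -c "
from h import *
to(570.2,-134.5,200,-103.2)"
```

```text
t 0.10 pos [273.75 561.27 230.31] jaw -116.01 tilt [-0.0008 -0.0019] F [-0.1 -0.4  0.5] T [ 0.03 -0.01  0.03] w 85.3 q [ 1.38  0.39  0.01 -0.   -1.19 -0.26]
tool rz -0.2236 travel after turn (m) [0.4475  0.60969 0.03031]
```

Call:
play_rows(
  travel=[
    [0, 0, 0],
    [0, 0, 0],
    [0.01, 0.0136, 0],
    [0.02, 0.0272, 0],
    [0.02, 0.0272, 0],
    [0.02, 0.0272, 0],
    [0.02, 0.0272, 0],
    [0.02, 0.0272, 0],
    [0.02, 0.0272, 0],
    [0.02, 0.0272, 0],
    [0.02, 0.0272, 0],
    [0.02, 0.0272, 0],
  ],
  rotation=[
    [0, 0, -0.112],
    [0, 0, -0.112],
    [0, 0, 0],
    [0, 0, 0],
    [0, 0, 0],
    [0, 0, 0],
    [0, 0, 0],
    [0, 0, 0],
    [0, 0, 0],
    [0, 0, 0],
    [0, 0, 0],
    [0, 0, 0],
  ],
  grip=[1, 1, 1, 1, 1, 1, 1, 1, 1, 1, 1, 1],
)

```text
clock: 1.1
position: [400.2, 265.1, 231.1]
ee_rot: [0.993, -0.115, -0.0, 0.0]
contact_force: [0.9, 1.0, -0.3]
gripper_width: 85.5
```

Call:
play_rows(
  travel=[
    [0.02, 0.0272, 0],
    [0.02, 0.0272, 0],
    [0.02, 0.0272, 0],
    [0.02, 0.0272, 0],
    [0.02, 0.0272, 0],
    [0.02, 0.0272, 0],
    [0.02, 0.0272, 0],
    [0.02, 0.0272, 0],
    [0.02, 0.0272, 0],
    [0.02, 0.0272, 0],
    [0.02, 0.0272, 0],
    [0.02, 0.0272, 0],
  ],
  rotation=[
    [0, 0, 0],
    [0, 0, 0],
    [0, 0, 0],
    [0, 0, 0],
    [0, 0, 0],
    [0, 0, 0],
    [0, 0, 0],
    [0, 0, 0],
    [0, 0, 0],
    [0, 0, 0],
    [0, 0, 0],
    [0, 0, 0],
  ],
  grip=[1, 1, 1, 1, 1, 1, 1, 1, 1, 1, 1, 1],
)

```text
clock: 2.1
position: [559.5, -107.3, 230.9]
ee_rot: [0.993, -0.115, -0.0, -0.0]
contact_force: [0.8, 0.6, 0.5]
gripper_width: 85.7
```

```bash
python3 -c "
from h import *
to(570.2,-134.5,190,-103.2)"
```

```text
t 2.10 pos [ 559.55 -107.28  230.88] jaw -103.17 tilt [-0.0009  0.0002] F [0.8 0.6 0.5] T [ 0.11 -0.09  0.01] w 85.7 q [ 0.09  0.29 -0.13 -0.   -1.15  1.25]
tool rz 0.0005 travel after turn (m) [0.01658 0.02407 0.04088]
```

Call:
play_rows(
  travel=[
    [0.0085, 0.0123, 0.005],
    [0.0085, 0.0122, 0.015],
    [0, 0, 0.021],
    [0, 0, 0],
    [0, 0, 0],
  ],
  rotation=[
    [0, 0, 0],
    [0, 0, 0],
    [0, 0, 0],
    [0, 0, 0],
    [0, 0, 0],
  ],
  grip=[1, 1, 1, 1, 1],
)

```text
clock: 2.52
position: [569.5, -133.6, 189.0]
ee_rot: [0.993, -0.115, -0.002, 0.0]
contact_force: [-0.0, 0.0, 0.3]
gripper_width: 85.3
```

```bash
python3 - <<'E'
from h import *
to(570.2,-134.5,76.3,-103.2)
a=shot('top','t1');b=shot('side','s1')
A=cv2.resize(a['image'][130:290,330:450],None,fx=3.3,fy=3.3,interpolation=2);B=cv2.resize(b['image'][60:220,205:325],None,fx=3.3,fy=3.3,interpolation=2)
cv2.imwrite('pics/c2.png',np.hstack([A,B]))
E
```

```text
t 2.52 pos [ 569.48 -133.56  189.03] jaw -103.18 tilt [-0.0038 -0.0002] F [-0.   0.   0.3] T [ 0.   -0.01  0.01] w 85.3 q [ 0.05  0.35 -0.15  0.   -1.07  1.29]
tool rz 0.0003 travel after turn (m) [0.00091 0.00076 0.11273]
```

View pics/c2.png

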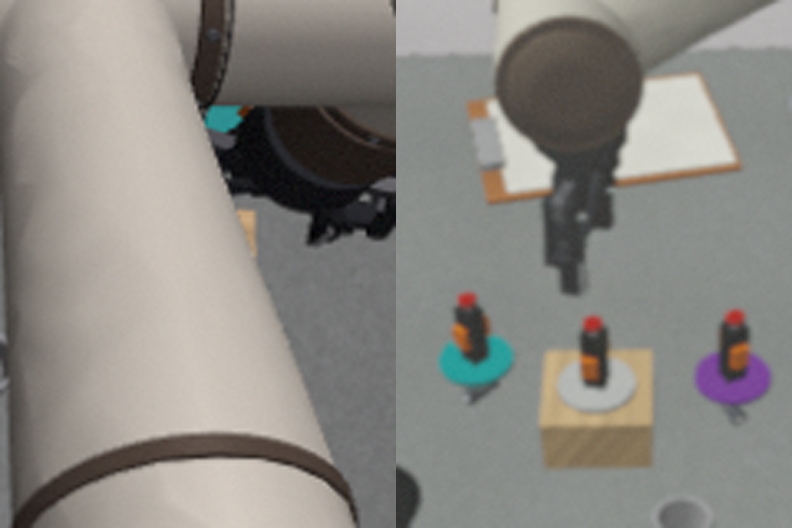

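```bash
python3 - <<'E'
from h import *
b=load('s1'); C=cloud(b)
c,s=np.cos(np.radians(-103.18)),np.sin(np.radians(-103.18))
p=C[100:165,240:285].reshape(-1,3); p=p[(p[:,2]>180)&(p[:,2]<300)]
d=p[:,:2]-[569.48,-133.56]; jy=d@[c,s]; jx=d@[-s,c]  # tool y ; perpendicular
for z in range(185,260,6):
  for sgn in(-1,1):
    m=(abs(p[:,2]-z)<3)&(jy*sgn>25)&(abs(jy)<75)
    if m.sum()>3: print(z,sgn,m.sum(),'jx',jx[m].min().round(1),jx[m].max().round(1),'jy',jy[m].min().round(1),jy[m].max().round(1))
E
```

```text
203 1 5 jx -7.2 1.7 jy 42.3 44.1
209 -1 7 jx -8.5 10.7 jy -56.6 -48.7
209 1 10 jx -10.4 4.8 jy 38.8 44.6
215 -1 13 jx -8.6 7.9 jy -59.5 -48.5
215 1 10 jx -9.8 4.0 jy 40.9 46.5
221 -1 16 jx -9.2 12.3 jy -58.8 -49.9
221 1 11 jx -9.5 3.8 jy 39.7 51.0
227 -1 15 jx -10.3 12.2 jy -59.1 -48.1
227 1 10 jx -9.2 0.9 jy 39.4 49.5
233 -1 18 jx -9.8 11.4 jy -58.6 -46.5
233 1 5 jx -8.7 0.2 jy 40.8 42.7
239 -1 4 jx -9.9 6.6 jy -57.2 -45.9
239 1 9 jx -8.7 0.2 jy 39.7 47.1
245 1 7 jx -10.6 -2.9 jy 41.7 51.2
251 -1 20 jx -10.8 14.1 jy -74.9 -45.3
257 -1 40 jx -14.8 13.8 jy -74.7 -32.5
257 1 7 jx -12.2 -8.5 jy 34.7 73.5
```

Call:
play_rows(
  travel=[
    [0.0008, 0.0008, 0.015],
    [0, 0, 0.025],
    [0, 0, 0.025],
    [0, 0, 0.024],
    [0, 0, 0.016],
    [0, 0, 0.008],
    [0, 0, 0],
    [0, 0, 0],
  ],
  rotation=[
    [0, 0, 0],
    [0, 0, 0],
    [0, 0, 0],
    [0, 0, 0],
    [0, 0, 0],
    [0, 0, 0],
    [0, 0, 0],
    [0, 0, 0],
  ],
  grip=[1, 1, 1, 1, 1, 1, 1, 1],
)

```text
clock: 3.28
position: [572.0, -134.1, 78.6]
ee_rot: [0.993, -0.114, 0.001, 0.0]
contact_force: [0.1, -1.0, 0.4]
gripper_width: 84.7
```

Call:
play_rows(
  travel=[
    [0, 0, 0],
    [0, 0, 0],
    [0, 0, 0],
    [0, 0, 0],
    [0, 0, 0],
    [0, 0, 0],
    [0, 0, 0],
    [0, 0, 0],
    [0, 0, 0],
    [0, 0, 0],
  ],
  rotation=[
    [0, 0, 0],
    [0, 0, 0],
    [0, 0, 0],
    [0, 0, 0],
    [0, 0, 0],
    [0, 0, 0],
    [0, 0, 0],
    [0, 0, 0],
    [0, 0, 0],
    [0, 0, 0],
  ],
  grip=[0.7, 0.6, 0.54, 0.5, 0.45, 0.4, 0.35, 0.3, 0.2, 0.2],
)

```text
clock: 4.12
position: [571.5, -135.3, 79.7]
ee_rot: [0.993, -0.114, 0.001, 0.001]
contact_force: [-3.2, -2.7, 12.2]
gripper_width: 23.8
```

```bash
python3 -c "
from h import *
st()"
```

```text
t 4.12 pos [ 571.49 -135.27   79.74] jaw -103.13 tilt [ 0.0015 -0.0016] F [-3.2 -2.7 12.2] T [-0.71  1.03 -0.06] w 23.8 q [ 0.04  0.47 -0.28  0.   -0.82  1.3 ]
```

```bash
python3 - <<'E'
from h import *
b=shot('side','s2');a=shot('top','t2')
A=cv2.resize(b['image'][90:215,215:315],None,fx=4.5,fy=4.5,interpolation=2);B=cv2.resize(a['image'][150:275,350:430],None,fx=4.5,fy=4.5,interpolation=2)
cv2.imwrite('pics/c3.png',np.hstack([A,B])[:600,:800])
st()
E
```

```text
t 4.22 pos [ 571.49 -135.27   79.73] jaw -103.14 tilt [ 0.0015 -0.0016] F [-3.  -2.4 11.8] T [-0.72  0.96 -0.05] w 23.5 q [ 0.04  0.47 -0.28  0.   -0.82  1.3 ]
```

View pics/c3.png

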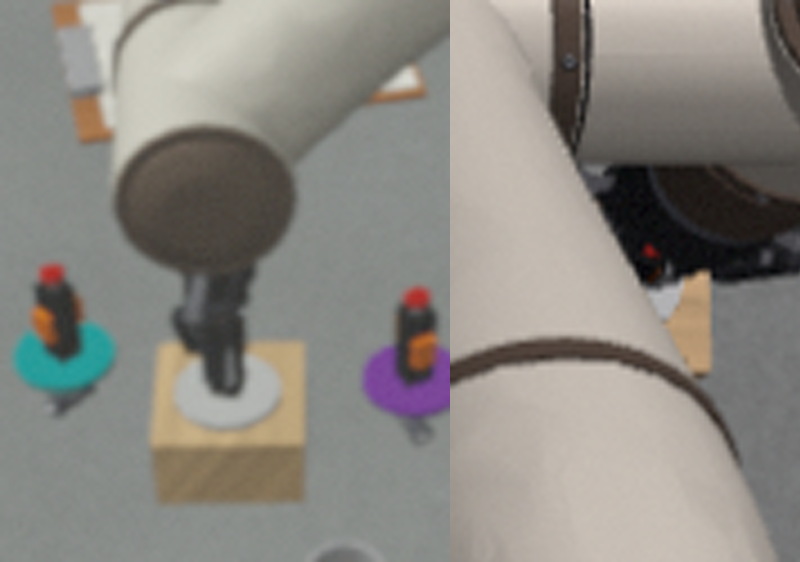

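```bash
python3 - <<'E'
from h import *
a=load('t2');b=load('s2')
A=cv2.resize(a['image'][190:235,375:420],None,fx=9,fy=9,interpolation=2);B=cv2.resize(b['image'][140:185,243:288],None,fx=9,fy=9,interpolation=2)
o=np.hstack([A,B])[:, :800]; o=np.clip(o.astype(float)*1.6,0,255)
cv2.imwrite('pics/c4.png',o)
C=cloud(b)
for v in range(150,184,3): print(v,[tuple(C[v,u].round(0).astype(int)) for u in(260,264,267,270)])
E
```

```text
150 [(np.int64(565), np.int64(81), np.int64(337)), (np.int64(557), np.int64(81), np.int64(337)), (np.int64(561), np.int64(-111), np.int64(180)), (np.int64(554), np.int64(-142), np.int64(155))]
153 [(np.int64(579), np.int64(-90), np.int64(187)), (np.int64(569), np.int64(-99), np.int64(180)), (np.int64(562), np.int64(-111), np.int64(169)), (np.int64(555), np.int64(-142), np.int64(143))]
156 [(np.int64(579), np.int64(-85), np.int64(181)), (np.int64(570), np.int64(-104), np.int64(165)), (np.int64(562), np.int64(-112), np.int64(158)), (np.int64(556), np.int64(-149), np.int64(127))]
159 [(np.int64(579), np.int64(-76), np.int64(178)), (np.int64(571), np.int64(-111), np.int64(148)), (np.int64(562), np.int64(-109), np.int64(149)), (np.int64(562), np.int64(-283), np.int64(0))]
162 [(np.int64(580), np.int64(-72), np.int64(171)), (np.int64(573), np.int64(-127), np.int64(123)), (np.int64(563), np.int64(-118), np.int64(131)), (np.int64(562), np.int64(-272), np.int64(-3))]
165 [(np.int64(581), np.int64(-78), np.int64(155)), (np.int64(570), np.int64(-87), np.int64(147)), (np.int64(564), np.int64(-11
[... 644 characters left out ...]
))]
177 [(np.int64(588), np.int64(-135), np.int64(57)), (np.int64(575), np.int64(-124), np.int64(67)), (np.int64(566), np.int64(-121), np.int64(70)), (np.int64(558), np.int64(-127), np.int64(64))]
180 [(np.int64(588), np.int64(-118), np.int64(60)), (np.int64(576), np.int64(-117), np.int64(62)), (np.int64(567), np.int64(-117), np.int64(61)), (np.int64(558), np.int64(-118), np.int64(60))]
183 [(np.int64(587), np.int64(-106), np.int64(59)), (np.int64(575), np.int64(-104), np.int64(62)), (np.int64(566), np.int64(-104), np.int64(61)), (np.int64(558), np.int64(-108), np.int64(57))][ WARN:0@0.064] global loadsave.cpp:1063 imwrite_ Unsupported depth image for selected encoder is fallbacked to CV_8U.
```

View pics/c4.png

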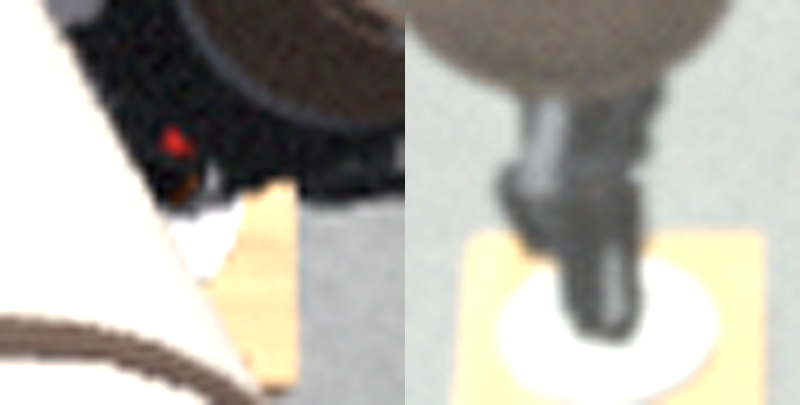

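```bash
cat >> h.py <<'E'
def proj(d,P):
    R=d['R'];t=d['t']
    return cv2.projectPoints(np.array(P,float).reshape(-1,1,3),cv2.Rodrigues(R)[0],t,d['camera_matrix'],np.array([float(d['k1']),0,0,0,0.]))[0].reshape(-1,2).round(1)
E
python3 - <<'E'
from h import *
a=load('t2');c0=np.array([569,-136.]) # top-cam frame
ang=np.radians(-13.2); X=np.array([np.cos(ang),np.sin(ang)]);Y=np.array([-X[1],X[0]])
f=lambda x,y,z:np.r_[c0+x*X+y*Y,z]
for n,p in(('cap',f(0,0,134)),('tab-y free',f(0,-20,106)),('tab-y pinched',f(0,-15,106)),('tab-y bottom pinched, near edge',f(-8,-15,84)),('tab-y mid near edge',f(-8,-15,95)),('tab at -x',f(-16,0,106)),('tab -x bottom',f(-16,0,84)),('collar right',f(0,-36,62)),('collar near',f(-36,0,62))): print(n,proj(a,p))
img=a['image'][190:235,375:420]; hsv=cv2.cvtColor(img,cv2.COLOR_BGR2HSV)
for v in range(12,32): print(v+190,[tuple(int(q) for q in img[v,u]) for u in range(16,27)])
E
```

```text
cap [[395.9 202.9]]
tab-y free [[400.8 208.4]]
tab-y pinched [[398.7 207.9]]
tab-y bottom pinched, near edge [[395.4 213.3]]
tab-y mid near edge [[396.7 212.2]]
tab at -x [[391.1 212.5]]
tab -x bottom [[388.7 214.8]]
collar right [[401.8 214.8]]
collar near [[384.6 224.6]]
202 [(21, 19, 18), (18, 17, 16), (19, 13, 16), (18, 17, 16), (16, 14, 15), (15, 11, 14), (12, 8, 8), (17, 17, 12), (15, 14, 14), (18, 16, 17), (9, 10, 9)]
203 [(21, 20, 19), (18, 11, 12), (17, 15, 17), (19, 17, 15), (14, 15, 15), (14, 14, 13), (21, 18, 21), (19, 12, 16), (20, 16, 16), (18, 16, 15), (16, 13, 17)]
204 [(17, 15, 15), (14, 11, 9), (20, 19, 52), (19, 17, 71), (23, 20, 17), (17, 16, 15), (21, 18, 16), (16, 15, 16), (15, 10, 13), (18, 17, 16), (20, 17, 18)]
205 [(19, 17, 15), (17, 12, 22), (23, 22, 86), (25, 27, 124), (22, 22, 61), (13, 11, 26), (19, 17, 17), (14, 12, 14), (18, 16, 17), (19, 17, 14), (16, 13, 13)]
206 [(23, 21, 20), (22, 19, 36), (20, 21, 71), (24, 24, 111), (18, 20, 86), (20, 18, 47), (18, 17, 18), (17, 15, 16), (14, 9, 16), (23, 20, 18), (15, 14, 12)]
207 [(25, 22, 23), (20, 19, 18), (2
[... 1931 characters left out ...]
166), (154, 159, 164), (177, 175, 175), (178, 176, 177), (177, 175, 175), (166, 170, 176), (113, 139, 163), (115, 149, 179)]
219 [(166, 175, 183), (162, 170, 177), (159, 166, 174), (154, 163, 170), (147, 154, 162), (171, 171, 172), (179, 177, 177), (178, 178, 178), (145, 161, 177), (115, 150, 181), (115, 151, 181)]
220 [(167, 175, 183), (162, 171, 179), (159, 169, 177), (157, 165, 172), (151, 159, 167), (154, 158, 164), (158, 158, 158), (156, 161, 170), (124, 155, 184), (118, 153, 185), (118, 154, 185)]
221 [(167, 177, 183), (164, 172, 180), (161, 171, 178), (159, 167, 174), (155, 162, 171), (146, 156, 161), (128, 137, 149), (116, 144, 169), (122, 159, 190), (120, 157, 189), (120, 157, 188)]
```

```bash
python3 - <<'E'
from h import *
b=load('s2')
c=np.array([571.5+1.2,-135.3+1.2]);Y=np.array([.228,.974])
for h in(12,17,24,30):
  for z in(62,70,80,90): print(h,z,proj(b,np.r_[c+h*Y,z]))
st()
E
```

```text
12 62 [[264.1 178.6]]
12 70 [[263.9 176.6]]
12 80 [[263.8 174.1]]
12 90 [[263.6 171.6]]
17 62 [[263.6 179.7]]
17 70 [[263.5 177.7]]
17 80 [[263.3 175.3]]
17 90 [[263.2 172.7]]
24 62 [[263.1 181.3]]
24 70 [[262.9 179.3]]
24 80 [[262.7 176.9]]
24 90 [[262.5 174.3]]
30 62 [[262.5 182.7]]
30 70 [[262.4 180.7]]
30 80 [[262.2 178.2]]
30 90 [[262.  175.7]]
t 4.22 pos [ 571.49 -135.27   79.73] jaw -103.14 tilt [ 0.0015 -0.0016] F [-3.  -2.4 11.8] T [-0.72  0.96 -0.05] w 23.5 q [ 0.04  0.47 -0.28  0.   -0.82  1.3 ]
```

Call:
play_rows(
  travel=[
    [0, 0, -0.001],
    [0, 0, -0.001],
    [0, 0, 0],
    [0, 0, 0],
  ],
  rotation=[
    [0, 0, 0],
    [0, 0, 0],
    [0, 0, 0],
    [0, 0, 0],
  ],
  grip=[0.2, 0.2, 0.2, 0.2],
)

```text
clock: 4.55
position: [571.3, -134.5, 79.8]
ee_rot: [0.993, -0.115, 0.0, 0.0]
contact_force: [-0.3, -2.6, 4.9]
gripper_width: 23.1
```

```bash
python3 -c "
from h import *
st()"
```

```text
t 4.55 pos [ 571.33 -134.5    79.82] jaw -103.15 tilt [ 0.0006 -0.0004] F [-0.3 -2.6  4.9] T [-0.56  0.24  0.  ] w 23.1 q [ 0.04  0.47 -0.28  0.   -0.82  1.3 ]
```

Call:
play_rows(
  travel=[
    [0, 0, -0.001],
    [0, 0, -0.002],
    [0, 0, -0.003],
    [0, 0, -0.005],
    [0, 0, -0.008],
    [0, 0, -0.012],
    [0, 0, -0.015],
    [0, 0, -0.015],
    [0, 0, -0.01],
    [0, 0, -0.005],
    [0, 0, 0],
    [0, 0, 0],
  ],
  rotation=[
    [0, 0, 0],
    [0, 0, 0],
    [0, 0, 0],
    [0, 0, 0],
    [0, 0, 0],
    [0, 0, 0],
    [0, 0, 0],
    [0, 0, 0],
    [0, 0, 0],
    [0, 0, 0],
    [0, 0, 0],
    [0, 0, 0],
  ],
  grip=[0.2, 0.2, 0.2, 0.2, 0.2, 0.2, 0.2, 0.2, 0.2, 0.2, 0.2, 0.2],
)

```text
clock: 5.55
position: [570.7, -134.2, 155.0]
ee_rot: [0.993, -0.115, -0.0, -0.0]
contact_force: [-0.3, 0.9, -2.9]
gripper_width: 23.6
```

```bash
python3 - <<'E'
from h import *
st()
b=shot('side','s3');a=shot('top','t3')
A=cv2.resize(b['image'][115:190,230:305],None,fx=7,fy=7,interpolation=2);B=cv2.resize(a['image'][165:240,375:412],None,fx=7,fy=7,interpolation=2)
cv2.imwrite('pics/c5.png',np.clip(np.hstack([A,B])*1.3,0,255).astype(np.uint8))
E
```

```text
t 5.55 pos [ 570.68 -134.15  155.05] jaw -103.18 tilt [-0.0004  0.0005] F [-0.3  0.9 -2.9] T [ 0.04 -0.01  0.03] w 23.6 q [ 0.04  0.38 -0.2  -0.   -0.99  1.3 ]
```

View pics/c5.png

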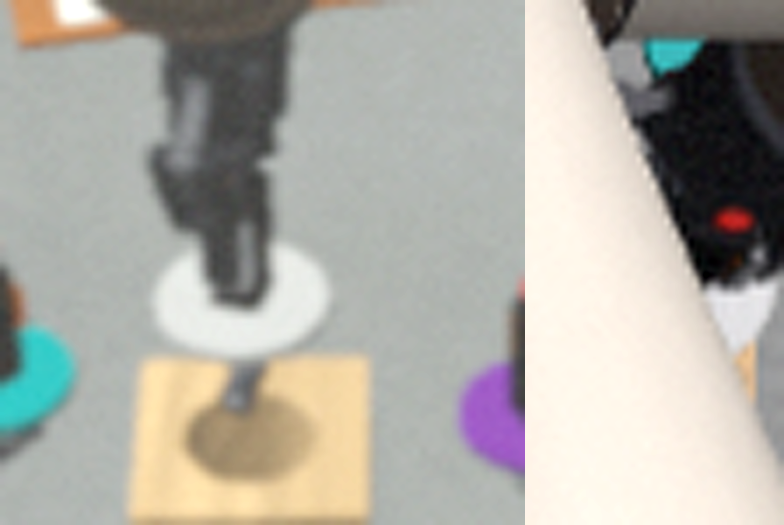

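```bash
cat >> h.py <<'E'
def collar(d,roi,z):
    hsv=cv2.cvtColor(d['image'],cv2.COLOR_BGR2HSV); m=(hsv[...,1]<40)&(hsv[...,2]>150)
    x,y,w,h=roi; M=np.zeros(m.shape,np.uint8); M[y:y+h,x:x+w]=m[y:y+h,x:x+w]
    c=max(cv2.findContours(M,0,1)[0],key=cv2.contourArea); hu=cv2.convexHull(c).reshape(-1,2)
    W=atz(d,hu,z)[:,:2].astype(np.float32); return cv2.minEnclosingCircle(W),cv2.fitEllipse(W)
E
python3 - <<'E'
from h import *
b=load('s3')
for z in(135,137.2,139): print(collar(b,(250,148,30,20),z))
to(477.2,156.5,172)
E
```

```text
(((572.5193481445312, -134.5083465576172), 38.7095832824707), ((573.1520385742188, -135.03842163085938), (72.96365356445312, 75.48037719726562), 148.4070587158203))
(((572.34326171875, -131.90858459472656), 38.592044830322266), ((572.973876953125, -132.43702697753906), (72.74230194091797, 75.25140380859375), 148.40786743164062))
(((572.198974609375, -129.78147888183594), 38.49600601196289), ((572.828125, -130.30857849121094), (72.56118774414062, 75.06407928466797), 148.4073028564453))
t 5.65 pos [ 570.26 -134.23  154.28] jaw -103.18 tilt [-0.0021  0.0003] F [-0.4  0.  -3.1] T [-0.03  0.04  0.01] w 23.6 q [ 0.04  0.38 -0.2  -0.   -0.99  1.3 ]
tool rz -0.0000 travel after turn (m) [-0.1569  -0.26185 -0.01772]
```

Call:
play_rows(
  travel=[
    [0, 0, -0.008],
    [-0.004, -0.007, -0.01],
    [-0.01, -0.017, 0],
    [-0.019, -0.032, 0],
    [-0.02, -0.033, 0],
    [-0.02, -0.033, 0],
    [-0.02, -0.033, 0],
    [-0.02, -0.033, 0],
    [-0.019, -0.032, 0],
    [-0.014, -0.024, 0],
    [-0.008, -0.014, 0],
    [-0.0025, -0.0045, 0],
  ],
  rotation=[
    [0, 0, 0],
    [0, 0, 0],
    [0, 0, 0],
    [0, 0, 0],
    [0, 0, 0],
    [0, 0, 0],
    [0, 0, 0],
    [0, 0, 0],
    [0, 0, 0],
    [0, 0, 0],
    [0, 0, 0],
    [0, 0, 0],
  ],
  grip=[0.2, 0.2, 0.2, 0.2, 0.2, 0.2, 0.2, 0.2, 0.2, 0.2, 0.2, 0.2],
)

```text
clock: 6.65
position: [477.9, 159.8, 174.5]
ee_rot: [0.994, -0.113, 0.001, -0.001]
contact_force: [0.6, 0.4, -2.3]
gripper_width: 23.4
```

Call:
play_rows(
  travel=[
    [0, 0, 0],
    [0, 0, 0],
    [0, 0, 0],
  ],
  rotation=[
    [0, 0, 0],
    [0, 0, 0],
    [0, 0, 0],
  ],
  grip=[0.2, 0.2, 0.2],
)

```text
clock: 6.9
position: [478.5, 156.2, 173.5]
ee_rot: [0.993, -0.115, -0.0, 0.0]
contact_force: [-0.0, -0.9, -2.3]
gripper_width: 23.6
```

```bash
python3 - <<'E'
from h import *
to(476.7,156.5,172)
b=shot('side','s4');a=shot('top','t4')
A=cv2.resize(b['image'][195:295,260:345],None,fx=5.5,fy=5.5,interpolation=2);B=cv2.resize(a['image'][195:295,235:295],None,fx=5.5,fy=5.5,interpolation=2)
cv2.imwrite('pics/c6.png',np.clip(np.hstack([A,B])*1.3,0,255).astype(np.uint8))
E
```

```text
t 6.90 pos [478.53 156.18 173.5 ] jaw -103.22 tilt [-0.     -0.0002] F [-0.  -0.9 -2.3] T [-0.   -0.07 -0.03] w 23.6 q [ 0.64  0.23 -0.37  0.   -0.97  0.7 ]
tool rz -0.0000 travel after turn (m) [-0.00186  0.00011  0.0015 ]
```

View pics/c6.png

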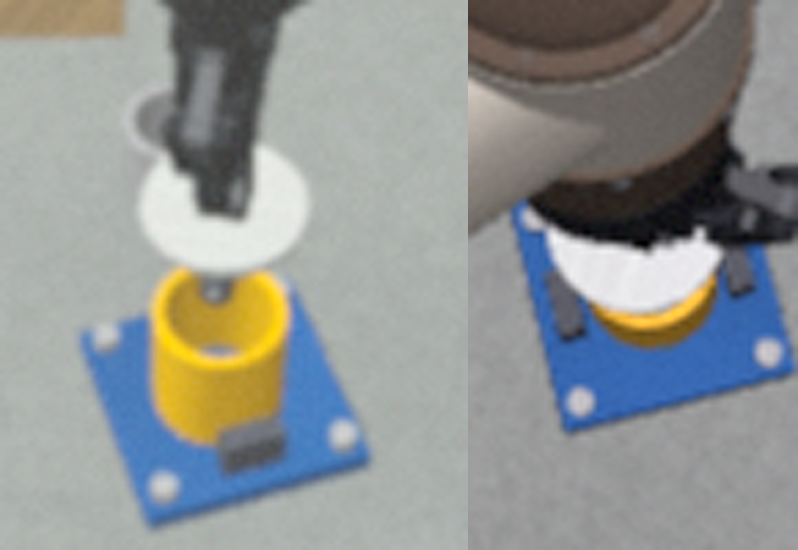

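```bash
cat >> h.py <<'E'
from scipy.optimize import least_squares
T=np.linspace(0,2*np.pi,181)
def fitcyl(d,mask,roi,r,z0,z1,g,crop=None):
    x,y,w,h=roi; M=np.zeros(mask.shape,np.uint8); M[y:y+h,x:x+w]=mask[y:y+h,x:x+w]
    c=max(cv2.findContours(cv2.resize(M,None,fx=4,fy=4,interpolation=1)*255//255,0,cv2.CHAIN_APPROX_NONE)[0],key=cv2.contourArea)
    hu=(cv2.convexHull(c).reshape(-1,2)+.5)/4-.5
    def f(p):
        P=np.vstack([np.c_[p[0]+r*np.cos(T),p[1]+r*np.sin(T),np.full(181,z)] for z in(z0,z1)])
        K=cv2.projectPoints(P.reshape(-1,1,3),cv2.Rodrigues(d['R'])[0],d['t'],d['camera_matrix'],np.array([float(d['k1']),0,0,0,0.]))[0].astype(np.float32)
        K=cv2.convexHull(K); return [cv2.pointPolygonTest(K,(float(u),float(v)),True) for u,v in hu]
    s=least_squares(f,g,loss='soft_l1',f_scale=.3,diff_step=1e-4); return s.x.round(2),np.round(np.median(np.abs(s.fun)),2)
def masks(d):
    H,S,V=[q.astype(int) for q in cv2.split(cv2.cvtColor(d['image'],cv2.COLOR_BGR2HSV))]
    return ((H>15)&(H<35)&(S>150)&(V>80)).astype(np.uint8),((S<50)&(V>150)).astype(np.uint8)
E
python3 - <<'E'
from h import *
for n in('s0','t0','s4'):
    d=load(n); print(n,'sleeve',fitcyl(d,masks(d)[0],(270,240,62,50) if n=='s0' else (280,240,40,40) if n=='s4' else (235,215,65,65),31,12,78,[477,157]))
for n,roi in(('s0',(245,160,42,30)),('t0',(362,188,50,50))):
    d=load(n); print(n,'collar',fitcyl(d,masks(d)[1],roi,36,56,62,[570,-135]))
for n,roi in(('s4',(282,218,36,30)),('t4',(248,230,36,28))):
    d=load(n); print(n,'collar',[fitcyl(d,masks(d)[1],roi,36,z,z+6,[478,156]) for z in(148.2,149.7)])
E
```

```text
s0 sleeve (array([479.48, 157.42]), np.float64(0.54))
t0 sleeve (array([478.29, 157.34]), np.float64(0.37))
s4 sleeve (array([478.75, 155.95]), np.float64(0.86))
s0 collar (array([ 572.17, -137.13]), np.float64(0.16))
t0 collar (array([ 569.9 , -137.16]), np.float64(0.19))
s4 collar [(array([479.55, 153.48]), np.float64(0.27)), (array([479.63, 154.68]), np.float64(0.27))]
t4 collar [(array([478.28, 157.13]), np.float64(0.13)), (array([478.08, 157.03]), np.float64(0.14))]
```

```bash
python3 - <<'E'
from h import *
a=load('t0'); print(atz(a,[[267.45,242.1],[267.1,241.7]],78).round(1))
def fitc(d,mask,roi,r,z,g,sel):
    x,y,w,h=roi; M=np.zeros(mask.shape,np.float32); M[y:y+h,x:x+w]=mask[y:y+h,x:x+w]
    U=(cv2.resize(M,None,fx=4,fy=4,interpolation=1)>.5).astype(np.uint8)
    c=max(cv2.findContours(U,0,cv2.CHAIN_APPROX_NONE)[0],key=cv2.contourArea).reshape(-1,2)
    hu=cv2.convexHull(c).reshape(-1,2); W=atz(d,(hu+.5)/4-.5,z)[:,:2]
    W=W[sel(W-g)]
    f=lambda p:np.hypot(*(W-p).T)-r
    s=least_squares(f,g,loss='soft_l1',f_scale=.5); return s.x.round(2),len(W),np.abs(s.fun).mean().round(2), (np.hypot(*(W-s.x).T)).mean().round(2)
cam=-a['R'].T@a['t']
g=np.array([476.,156.]); v=(g-cam[:2])/np.hypot(*(g-cam[:2]))
print('t rim',fitc(a,masks(a)[0],(235,215,65,65),31,78,g,lambda D:D@v>0))
d=load('t4'); g=np.array([478.,157.])
print('t4 collar bottom edge',fitc(d,masks(d)[1],(248,230,36,28),36,149.7,g,lambda D:D@v<-5))
b=load('s0'); cs=-b['R'].T@b['t']; g=np.array([478.,157.]); vs=(g-cs[:2])/np.hypot(*(g-cs[:2]))
print('s rim',fitc(b,masks(b)[0],(270,240,62,50),31,78,g,lambda D:D@vs>0))
d=load('s4')
print('s4 collar',[fitc(d,masks(d)[1],(282,218,36,30),36,z,g,lambda D:D@vs<-5) for z in (149.7,148.7)])
E
```

```text
[[475.4 154.9  78. ]
 [476.3 155.8  78. ]]
t rim (array([476.05, 156.3 ]), 9, np.float64(0.15), np.float64(30.95))
t4 collar bottom edge (array([477.98, 157.25]), 12, np.float64(1.8), np.float64(34.43))
s rim (array([479.7 , 158.59]), 9, np.float64(0.42), np.float64(30.78))
s4 collar [(array([480.74, 154.27]), 7, np.float64(0.27), np.float64(36.15)), (array([480.71, 153.53]), 7, np.float64(0.28), np.float64(36.16))]
```

Call:
play_rows(
  travel=[
    [-0.0013, 0.0003, 0.003],
    [0, 0, 0.006],
    [0, 0, 0.009],
    [0, 0, 0.01],
    [0, 0, 0.01],
    [0, 0, 0.008],
    [0, 0, 0.006],
    [0, 0, 0.003],
    [0, 0, 0],
    [0, 0, 0],
  ],
  rotation=[
    [0, 0, 0],
    [0, 0, 0],
    [0, 0, 0],
    [0, 0, 0],
    [0, 0, 0],
    [0, 0, 0],
    [0, 0, 0],
    [0, 0, 0],
    [0, 0, 0],
    [0, 0, 0],
  ],
  grip=[0.2, 0.2, 0.2, 0.2, 0.2, 0.2, 0.2, 0.2, 0.2, 0.2],
)

```text
clock: 7.83
position: [477.3, 157.0, 118.3]
ee_rot: [0.993, -0.115, 0.0, 0.0]
contact_force: [-0.2, -0.0, -2.0]
gripper_width: 23.3
```

```bash
python3 - <<'E'
from h import *
st(); a=shot('top','t5')
for i in range(3): st()
E
```

```text
t 7.83 pos [477.29 157.04 118.31] jaw -103.15 tilt [ 0.0002 -0.0001] F [-0.2 -0.  -2. ] T [ 0.03 -0.09  0.01] w 23.3 q [ 0.64  0.3  -0.44  0.   -0.83  0.7 ]
t 7.88 pos [477.44 157.14 118.63] jaw -103.16 tilt [0.0008 0.0003] F [ 0.9  0.2 -2.4] T [-0.03  0.05 -0.01] w 23.4 q [ 0.64  0.3  -0.44  0.   -0.83  0.7 ]
t 7.88 pos [477.44 157.14 118.63] jaw -103.16 tilt [0.0008 0.0003] F [ 0.9  0.2 -2.4] T [-0.03  0.05 -0.01] w 23.4 q [ 0.64  0.3  -0.44  0.   -0.83  0.7 ]
t 7.88 pos [477.44 157.14 118.63] jaw -103.16 tilt [0.0008 0.0003] F [ 0.9  0.2 -2.4] T [-0.03  0.05 -0.01] w 23.4 q [ 0.64  0.3  -0.44  0.   -0.83  0.7 ]
```

Call:
play_rows(
  travel=[
    [0, 0, 0.001],
    [0, 0, 0.001],
    [0, 0, 0.001],
    [0, 0, 0.001],
    [0, 0, 0.001],
    [0, 0, 0.001],
    [0, 0, 0.001],
    [0, 0, 0.001],
    [0, 0, 0],
  ],
  rotation=[
    [0, 0, 0],
    [0, 0, 0],
    [0, 0, 0],
    [0, 0, 0],
    [0, 0, 0],
    [0, 0, 0],
    [0, 0, 0],
    [0, 0, 0],
    [0, 0, 0],
  ],
  grip=[0.2, 0.2, 0.2, 0.2, 0.2, 0.2, 0.2, 0.2, 0.2],
)

```text
clock: 8.63
position: [477.6, 156.9, 111.3]
ee_rot: [0.993, -0.114, 0.001, 0.0]
contact_force: [-1.4, -1.1, 5.9]
gripper_width: 23.4
```

```bash
python3 - <<'E'
from h import *
st()
E
```

```text
t 8.63 pos [477.63 156.91 111.33] jaw -103.13 tilt [ 0.0011 -0.0002] F [-1.4 -1.1  5.9] T [-0.25  0.54  0.05] w 23.4 q [ 0.64  0.31 -0.45  0.   -0.81  0.7 ]
```

Call:
play_rows(
  travel=[
    [0.0004, -0.0002, 0],
    [0.0004, -0.0002, 0],
    [0.0004, -0.0001, 0],
    [0, 0, 0],
  ],
  rotation=[
    [0, 0, 0],
    [0, 0, 0],
    [0, 0, 0],
    [0, 0, 0],
  ],
  grip=[0.2, 0.2, 0.2, 0.2],
)

```text
clock: 8.97
position: [478.1, 156.9, 111.1]
ee_rot: [0.993, -0.115, -0.0, 0.0]
contact_force: [-3.0, -1.2, 6.3]
gripper_width: 23.6
```

```bash
python3 - <<'E'
from h import *
st()
E
```

```text
t 8.97 pos [478.1  156.86 111.06] jaw -103.15 tilt [-0.0006 -0.0006] F [-3.  -1.2  6.3] T [-0.26  1.08 -0.  ] w 23.6 q [ 0.64  0.31 -0.45  0.   -0.81  0.7 ]
```

Call:
play_rows(
  travel=[
    [0.0004, 0.0001, 0],
    [0.0004, 0.0002, 0],
    [0, 0, 0],
    [0, 0, 0],
  ],
  rotation=[
    [0, 0, 0],
    [0, 0, 0],
    [0, 0, 0],
    [0, 0, 0],
  ],
  grip=[0.2, 0.2, 0.2, 0.2],
)

```text
clock: 9.3
position: [479.0, 156.7, 109.9]
ee_rot: [0.993, -0.115, -0.0, -0.0]
contact_force: [0.3, -0.6, -2.6]
gripper_width: 23.5
```

```bash
python3 - <<'E'
from h import *
st()
E
```

```text
t 9.30 pos [479.01 156.73 109.95] jaw -103.18 tilt [-0.0001  0.0003] F [ 0.3 -0.6 -2.6] T [-0.04 -0.01  0.  ] w 23.5 q [ 0.64  0.31 -0.45 -0.   -0.81  0.7 ]
```

Call:
play_rows(
  travel=[
    [0, 0, 0.001],
    [0, 0, 0.001],
    [0, 0, 0.001],
    [0, 0, 0.001],
    [0, 0, 0.001],
    [0, 0, 0],
  ],
  rotation=[
    [0, 0, 0],
    [0, 0, 0],
    [0, 0, 0],
    [0, 0, 0],
    [0, 0, 0],
    [0, 0, 0],
  ],
  grip=[0.2, 0.2, 0.2, 0.2, 0.2, 0.2],
)

```text
clock: 9.8
position: [478.9, 156.6, 105.0]
ee_rot: [0.993, -0.115, -0.0, 0.0]
contact_force: [-0.1, -0.1, -2.8]
gripper_width: 23.4
```

```bash
python3 - <<'E'
from h import *
st()
E
```

```text
t 9.80 pos [478.94 156.55 104.96] jaw -103.17 tilt [-0.0005 -0.0003] F [-0.1 -0.1 -2.8] T [-0.02 -0.02  0.03] w 23.4 q [ 0.64  0.32 -0.46 -0.   -0.8   0.7 ]
```

Sliding in freely. Down to the collar.

Call:
play_rows(
  travel=[
    [0, 0, 0.001],
    [0, 0, 0.001],
    [0, 0, 0.0008],
    [0, 0, 0.0006],
    [0, 0, 0.0006],
    [0, 0, 0],
    [0, 0, 0],
  ],
  rotation=[
    [0, 0, 0],
    [0, 0, 0],
    [0, 0, 0],
    [0, 0, 0],
    [0, 0, 0],
    [0, 0, 0],
    [0, 0, 0],
  ],
  grip=[0.2, 0.2, 0.2, 0.2, 0.2, 0.2, 0.2],
)

```text
clock: 10.38
position: [479.1, 156.7, 101.8]
ee_rot: [0.993, -0.115, 0.0, -0.0]
contact_force: [-2.0, 0.7, 2.7]
gripper_width: 23.7
```

```bash
python3 - <<'E'
from h import *
st()
E
```

```text
t 10.38 pos [479.08 156.65 101.82] jaw -103.16 tilt [0.0002 0.    ] F [-2.   0.7  2.7] T [-0.03  0.71 -0.  ] w 23.7 q [ 0.64  0.32 -0.46  0.   -0.79  0.7 ]
```

Call:
play_rows(
  travel=[
    [0, 0, 0],
    [0, 0, 0],
    [0, 0, 0],
    [0, 0, 0],
    [0, 0, 0],
    [0, 0, 0],
    [0, 0, 0],
    [0, 0, 0],
    [0, 0, 0],
  ],
  rotation=[
    [0, 0, 0],
    [0, 0, 0],
    [0, 0, 0],
    [0, 0, 0],
    [0, 0, 0],
    [0, 0, 0],
    [0, 0, 0],
    [0, 0, 0],
    [0, 0, 0],
  ],
  grip=[0.3, 0.34, 0.4, 0.46, 0.55, 0.7, 0.9, 1, 1],
)

```text
clock: 11.13
position: [479.2, 156.7, 101.4]
ee_rot: [0.993, -0.115, 0.0, -0.0]
contact_force: [0.7, 1.0, 0.2]
gripper_width: 85.2
```

```bash
python3 - <<'E'
from h import *
st(); b=shot('side','s6')
E
```

```text
t 11.13 pos [479.17 156.71 101.4 ] jaw -103.17 tilt [0.0002 0.0001] F [0.7 1.  0.2] T [ 0.02 -0.01  0.01] w 85.2 q [ 0.64  0.32 -0.46  0.   -0.79  0.7 ]
```

Call:
play_rows(
  travel=[
    [0, 0, -0.006],
    [0, 0, -0.015],
    [0, 0, -0.02],
    [0, 0, -0.02],
    [0, 0, -0.015],
    [0, 0, -0.012],
    [0, 0, 0],
    [0, 0, 0],
    [0, 0, 0],
    [0, 0, 0],
    [0, 0, 0],
    [0, 0, 0],
  ],
  rotation=[
    [0, 0, 0],
    [0, 0, 0],
    [0, 0, 0],
    [0, 0, 0],
    [0, 0, 0.12],
    [0, 0, 0.12],
    [0, 0, 0.12],
    [0, 0, 0.12],
    [0, 0, 0.12],
    [0, 0, 0.12],
    [0, 0, 0.12],
    [0, 0, 0.12],
  ],
  grip=[1, 1, 1, 1, 0.6, 0.3, 0, 0, 0, 0, 0, 0],
)

```text
clock: 12.18
position: [479.1, 156.6, 189.8]
ee_rot: [0.827, -0.563, 0.0, -0.0]
contact_force: [0.8, 0.1, 0.3]
gripper_width: 0.0
```

Call:
play_rows(
  travel=[
    [0, 0, 0],
    [0, 0, 0],
    [0, 0, 0],
    [0, 0, 0],
    [0, 0, 0],
    [0, 0, 0],
    [0, 0, 0],
  ],
  rotation=[
    [0, 0, 0.12],
    [0, 0, 0.12],
    [0, 0, 0.12],
    [0, 0, 0.12],
    [0, 0, 0.12],
    [0, 0, 0.011],
    [0, 0, 0],
  ],
  grip=[0, 0, 0, 0, 0, 0, 0],
)

```text
clock: 12.77
position: [479.1, 156.6, 189.7]
ee_rot: [-0.622, 0.783, -0.0, 0.0]
contact_force: [0.4, 0.0, -0.3]
gripper_width: -0.1
```

```bash
python3 - <<'E'
from h import *
st(); b=shot('side','s7');a=shot('top','t7')
A=cv2.resize(b['image'][170:290,250:350],None,fx=4.5,fy=4.5,interpolation=2);B=cv2.resize(a['image'][180:300,225:300],None,fx=4.5,fy=4.5,interpolation=2)
cv2.imwrite('pics/c7.png',np.clip(np.hstack([A,B])*1.3,0,255).astype(np.uint8))
E
```

```text
t 12.77 pos [479.1  156.64 189.68] jaw 166.96 tilt [0.0004 0.0002] F [ 0.4  0.  -0.3] T [-0.03  0.04 -0.  ] w -0.1 q [ 0.64  0.22 -0.35  0.   -1.01 -0.87]
```

View pics/c7.png

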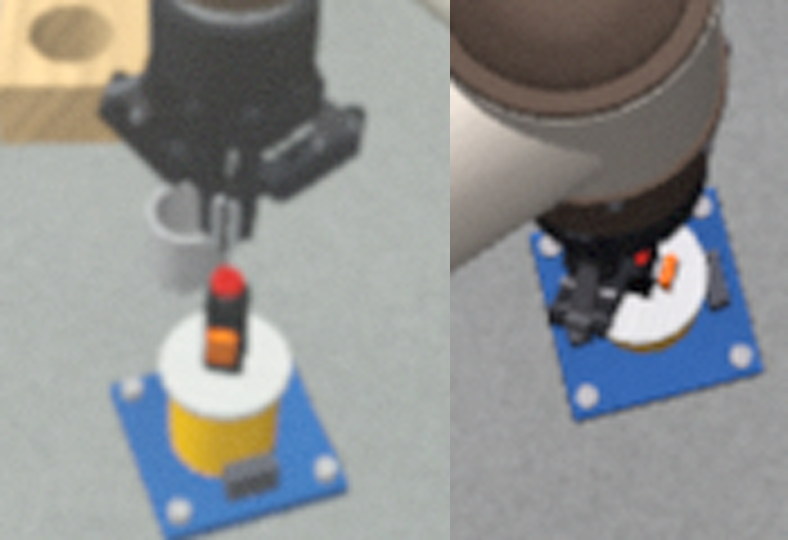

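```bash
python3 - <<'E'
from h import *
b=load('s7')
H,S,V=[q.astype(int) for q in cv2.split(cv2.cvtColor(b['image'],cv2.COLOR_BGR2HSV))]
m=((H<6)|(H>174))&(S>150)&(V>70); v,u=np.nonzero(m[220:245,290:312]); u=u+290;v=v+220
print(len(u),u.mean(),v.min(),v.mean(),v.max(),atz(b,[[u.mean(),v.mean()],[u.mean(),v.min()+1.5]],156).round(1)); print(proj(b,[[480.3,157.8,156],[480.3,157.8,189.7]]))
g=np.array([480.,158.]); print('collar',fitcyl(b,masks(b)[1],(280,235,40,32),36,78,84,[480,158]))
E
```

```text
31 300.03225806451616 230 232.38709677419354 235 [[480.4 160.2 156. ]
 [480.3 157.6 156. ]]
[[300.  231.6]
 [300.3 222.2]]
collar (array([480.73, 155.4 ]), np.float64(0.27))
```

Call:
play_rows(
  travel=[
    [0, 0, 0.006],
    [0, 0, 0.009],
    [0, 0, 0.008],
    [0, 0, 0.005],
    [0, 0, 0.003],
    [0, 0, 0.001],
    [0, 0, 0.001],
    [0, 0, 0.001],
    [0, 0, 0.001],
    [0, 0, 0.001],
    [0, 0, 0],
  ],
  rotation=[
    [0, 0, 0],
    [0, 0, 0],
    [0, 0, 0],
    [0, 0, 0],
    [0, 0, 0],
    [0, 0, 0],
    [0, 0, 0],
    [0, 0, 0],
    [0, 0, 0],
    [0, 0, 0],
    [0, 0, 0],
  ],
  grip=[0, 0, 0, 0, 0, 0, 0, 0, 0, 0, 0],
)

```text
clock: 13.78
position: [479.2, 156.6, 154.6]
ee_rot: [-0.621, 0.783, -0.0, 0.0]
contact_force: [-2.9, -0.4, 6.5]
gripper_width: 0.1
```

Call:
play_rows(
  travel=[
    [0, 0, 0.0006],
    [0, 0, 0.0006],
    [0, 0, 0.0006],
    [0, 0, 0.0006],
    [0, 0, 0],
  ],
  rotation=[
    [0, 0, 0],
    [0, 0, 0],
    [0, 0, 0],
    [0, 0, 0],
    [0, 0, 0],
  ],
  grip=[0, 0, 0, 0, 0],
)

```text
clock: 14.2
position: [479.2, 156.6, 152.4]
ee_rot: [-0.622, 0.783, -0.0, 0.0]
contact_force: [-3.2, -1.2, 6.5]
gripper_width: 0.5
```

Call:
play_rows(
  travel=[
    [0, 0, 0.0005],
    [0, 0, 0.0005],
    [0, 0, 0.0005],
    [0, 0, 0.0005],
    [0, 0, 0.0005],
    [0, 0, 0],
  ],
  rotation=[
    [0, 0, 0],
    [0, 0, 0],
    [0, 0, 0],
    [0, 0, 0],
    [0, 0, 0],
    [0, 0, 0],
  ],
  grip=[0, 0, 0, 0, 0, 0],
)

```text
clock: 14.7
position: [479.3, 156.7, 150.6]
ee_rot: [-0.622, 0.783, -0.0, 0.001]
contact_force: [-4.6, -0.5, 9.4]
gripper_width: -0.0
```

Call:
play_rows(
  travel=[
    [0, 0, 0.0005],
    [0, 0, 0.0005],
    [0, 0, 0],
  ],
  rotation=[
    [0, 0, 0],
    [0, 0, 0],
    [0, 0, 0],
  ],
  grip=[0, 0, 0],
)

```text
clock: 14.95
position: [479.4, 156.6, 150.0]
ee_rot: [-0.622, 0.783, -0.001, 0.001]
contact_force: [-5.5, -1.8, 13.5]
gripper_width: -0.2
```

Call:
play_rows(
  travel=[
    [0, 0, 0.0005],
    [0, 0, 0.0005],
    [0, 0, 0],
  ],
  rotation=[
    [0, 0, 0],
    [0, 0, 0],
    [0, 0, 0],
  ],
  grip=[0, 0, 0],
)

```text
clock: 15.2
position: [479.5, 156.7, 150.0]
ee_rot: [-0.622, 0.783, -0.001, 0.001]
contact_force: [-7.4, -0.8, 17.6]
gripper_width: 0.4
```

Call:
play_rows(
  travel=[
    [0, 0, 0.0005],
    [0, 0, 0.0003],
    [0, 0, 0],
  ],
  rotation=[
    [0, 0, 0],
    [0, 0, 0],
    [0, 0, 0],
  ],
  grip=[0, 0, 0],
)

```text
clock: 15.45
position: [479.6, 156.7, 150.0]
ee_rot: [-0.622, 0.783, -0.001, 0.001]
contact_force: [-8.7, -0.9, 22.1]
gripper_width: -0.1
```

Call:
play_rows(
  travel=[
    [0, 0, -0.002],
    [0, 0, -0.004],
    [0, 0, -0.006],
    [0, 0, -0.01],
    [0, 0, -0.012],
    [0, 0, -0.01],
    [0, 0, 0],
    [0, 0, 0],
    [0, 0, 0],
    [0, 0, 0],
    [0, 0, 0],
  ],
  rotation=[
    [0, 0, 0],
    [0, 0, 0],
    [0, 0, 0],
    [0, 0, 0],
    [0, 0, 0],
    [0, 0, 0],
    [0, 0, 0],
    [0, 0, 0],
    [0, 0, 0],
    [0, 0, 0],
    [0, 0, 0],
  ],
  grip=[0, 0, 0, 0, 0, 0, 0.5, 1, 1, 1, 1],
)

```text
clock: 16.37
position: [478.8, 156.4, 188.9]
ee_rot: [-0.621, 0.784, 0.0, -0.001]
contact_force: [0.3, -0.6, -0.4]
gripper_width: 60.6
```

```bash
python3 - <<'E'
from h import *
to(479.1,156.6,109.3,166.8)
a=shot('top','t8');b=shot('side','s8')
H,S,V=[q.astype(int) for q in cv2.split(cv2.cvtColor(b['image'],cv2.COLOR_BGR2HSV))]
m=((H<6)|(H>174))&(S>150)&(V>70); v,u=np.nonzero(m[215:245,285:315]); u=u+285;v=v+215
print(len(u),u.mean(),v.min(),v.mean(),v.max(),atz(b,[[u.mean(),v.mean()]],150).round(1)); print(fitcyl(b,masks(b)[1],(280,235,40,32),36,78,84,[480,158]))
E
```

```text
t 16.37 pos [478.76 156.44 188.94] jaw 166.82 tilt [-0.0012 -0.0008] F [ 0.3 -0.6 -0.4] T [-0.   -0.05  0.01] w 60.6 q [ 0.64  0.22 -0.35 -0.   -1.01 -0.87]
tool rz 0.0003 travel after turn (m) [-0.00023 -0.00029  0.07964]
36 299.9166666666667 231 234.05555555555554 237 [[480.5 160.4 150. ]]
(array([480.56, 155.24]), np.float64(0.16))
```

Call:
play_rows(
  travel=[
    [0, 0, 0.004],
    [0, 0, 0.012],
    [0, 0, 0.016],
    [0, 0, 0.016],
    [0, 0, 0.014],
    [0, 0, 0.01],
    [0, 0, 0.005],
    [0, 0, 0.002],
    [0, 0, 0],
    [0, 0, 0],
  ],
  rotation=[
    [0, 0, 0],
    [0, 0, 0],
    [0, 0, 0],
    [0, 0, 0],
    [0, 0, 0],
    [0, 0, 0],
    [0, 0, 0],
    [0, 0, 0],
    [0, 0, 0],
    [0, 0, 0],
  ],
  grip=[1, 1, 1, 1, 1, 1, 1, 1, 1, 1],
)

```text
clock: 17.3
position: [479.5, 156.9, 111.1]
ee_rot: [-0.621, 0.784, -0.0, 0.0]
contact_force: [-0.8, -0.4, -0.4]
gripper_width: 85.4
```

Call:
play_rows(
  travel=[
    [0, 0, 0],
    [0, 0, 0],
    [0, 0, 0],
    [0, 0, 0],
    [0, 0, 0],
    [0, 0, 0],
    [0, 0, 0],
    [0, 0, 0],
    [0, 0, 0],
    [0, 0, 0],
    [0, 0, 0],
    [0, 0, 0],
  ],
  rotation=[
    [0, 0, 0],
    [0, 0, 0],
    [0, 0, 0],
    [0, 0, 0],
    [0, 0, 0],
    [0, 0, 0],
    [0, 0, 0],
    [0, 0, 0],
    [0, 0, 0],
    [0, 0, 0],
    [0, 0, 0],
    [0, 0, 0],
  ],
  grip=[0.75, 0.6, 0.5, 0.42, 0.37, 0.33, 0.3, 0.27, 0.24, 0.2, 0.15, 0.15],
)

```text
clock: 18.3
position: [478.8, 156.6, 110.7]
ee_rot: [-0.621, 0.784, 0.0, -0.0]
contact_force: [-1.7, 0.3, 3.3]
gripper_width: 21.5
```

```bash
python3 - <<'E'
from h import *
st()
E
```

```text
t 18.30 pos [478.83 156.59 110.73] jaw 166.82 tilt [-0.0004 -0.0001] F [-1.7  0.3  3.3] T [0.14 0.72 0.  ] w 21.5 q [ 0.64  0.31 -0.45 -0.   -0.81 -0.87]
```

Call:
play_rows(
  travel=[
    [0, 0, -0.0005],
    [0, 0, -0.0005],
    [0, 0, -0.0005],
    [0, 0, -0.0005],
    [0, 0, -0.0005],
    [0, 0, -0.0005],
    [0, 0, -0.0005],
    [0, 0, -0.0005],
    [0, 0, -0.0005],
    [0, 0, -0.0005],
    [0, 0, -0.0005],
    [0, 0, -0.0005],
  ],
  rotation=[
    [0, 0, 0],
    [0, 0, 0],
    [0, 0, 0],
    [0, 0, 0],
    [0, 0, 0],
    [0, 0, 0],
    [0, 0, 0],
    [0, 0, 0],
    [0, 0, 0],
    [0, 0, 0],
    [0, 0, 0],
    [0, 0, 0],
  ],
  grip=[0.15, 0.15, 0.15, 0.15, 0.15, 0.15, 0.15, 0.15, 0.15, 0.15, 0.15, 0.15],
)

```text
clock: 19.3
position: [479.0, 156.6, 116.7]
ee_rot: [-0.621, 0.784, -0.0, -0.0]
contact_force: [-0.6, -0.7, -3.5]
gripper_width: 21.2
```

```bash
python3 - <<'E'
from h import *
st()
E
```

```text
t 19.30 pos [479.02 156.62 116.66] jaw 166.82 tilt [-0.0001 -0.0001] F [-0.6 -0.7 -3.5] T [-0.04  0.07  0.02] w 21.2 q [ 0.64  0.3  -0.44  0.   -0.83 -0.87]
```

Call:
play_rows(
  travel=[
    [0, 0, -0.001],
    [0, 0, -0.0015],
    [0, 0, -0.0015],
    [0, 0, -0.0015],
    [0, 0, -0.0015],
    [0, 0, -0.0015],
    [0, 0, -0.0015],
    [0, 0, -0.0015],
    [0, 0, -0.0015],
    [0, 0, -0.0015],
    [0, 0, -0.0015],
    [0, 0, -0.0015],
  ],
  rotation=[
    [0, 0, 0],
    [0, 0, 0],
    [0, 0, 0],
    [0, 0, 0],
    [0, 0, 0],
    [0, 0, 0],
    [0, 0, 0],
    [0, 0, 0],
    [0, 0, 0],
    [0, 0, 0],
    [0, 0, 0],
    [0, 0, 0],
  ],
  grip=[0.15, 0.15, 0.15, 0.15, 0.15, 0.15, 0.15, 0.15, 0.15, 0.15, 0.15, 0.15],
)

```text
clock: 20.3
position: [479.0, 156.6, 134.2]
ee_rot: [-0.621, 0.784, 0.0, -0.0]
contact_force: [-0.4, -1.0, -3.8]
gripper_width: 21.1
```

Call:
play_rows(
  travel=[
    [0, 0, -0.0015],
    [0, 0, -0.0015],
    [0, 0, -0.0015],
    [0, 0, -0.0015],
    [0, 0, -0.0015],
    [0, 0, -0.0015],
    [0, 0, -0.0015],
    [0, 0, -0.0015],
    [0, 0, -0.0015],
    [0, 0, -0.0015],
    [0, 0, -0.0015],
    [0, 0, -0.0015],
  ],
  rotation=[
    [0, 0, 0],
    [0, 0, 0],
    [0, 0, 0],
    [0, 0, 0],
    [0, 0, 0],
    [0, 0, 0],
    [0, 0, 0],
    [0, 0, 0],
    [0, 0, 0],
    [0, 0, 0],
    [0, 0, 0],
    [0, 0, 0],
  ],
  grip=[0.15, 0.15, 0.15, 0.15, 0.15, 0.15, 0.15, 0.15, 0.15, 0.15, 0.15, 0.15],
)

```text
clock: 21.3
position: [479.3, 156.8, 152.4]
ee_rot: [-0.621, 0.784, -0.0, 0.0]
contact_force: [-1.1, 0.6, -2.6]
gripper_width: 21.2
```

Call:
play_rows(
  travel=[
    [0, 0, -0.0015],
    [0, 0, -0.0015],
    [0, 0, -0.0015],
    [0, 0, -0.002],
    [0, 0, -0.002],
    [0, 0, -0.002],
    [0, 0, -0.003],
    [0, 0, -0.003],
    [0, 0, -0.003],
    [0, 0, -0.003],
    [0, 0, -0.002],
    [0, 0, 0],
  ],
  rotation=[
    [0, 0, 0],
    [0, 0, 0],
    [0, 0, 0],
    [0, 0, 0],
    [0, 0, 0],
    [0, 0, 0],
    [0, 0, 0],
    [0, 0, 0],
    [0, 0, 0],
    [0, 0, 0],
    [0, 0, 0],
    [0, 0, 0],
  ],
  grip=[0.15, 0.15, 0.15, 0.15, 0.15, 0.15, 0.15, 0.15, 0.15, 0.15, 0.15, 0.15],
)

```text
clock: 22.3
position: [479.4, 156.8, 177.2]
ee_rot: [-0.621, 0.784, -0.0, 0.001]
contact_force: [0.1, -0.8, -2.6]
gripper_width: 21.2
```

```bash
python3 - <<'E'
from h import *
b=shot('side','s9');a=shot('top','t9')
# stand hole position: from s7 (empty) in both cams
A=cv2.resize(b['image'][195:295,260:345],None,fx=5.5,fy=5.5,interpolation=2);B=cv2.resize(a['image'][180:245,355:420],None,fx=5.1,fy=5.1,interpolation=2)
o=np.zeros((550,800,3),np.uint8);o[:,:467]=A[:550,:467];o[:331,468:799]=B[:331,:331]
cv2.imwrite('pics/c8.png',np.clip(o*1.2,0,255).astype(np.uint8))
to(570.5,-134.5,175,166.8)
E
```

```text
t 22.40 pos [479.04 156.65 176.67] jaw 166.82 tilt [0.     0.0001] F [-0.1 -0.6 -2.2] T [-0.04 -0.01 -0.03] w 21.3 q [ 0.64  0.23 -0.36 -0.   -0.98 -0.87]
tool rz 0.0003 travel after turn (m) [ 0.26258 -0.15553  0.00167]
```

View pics/c8.png

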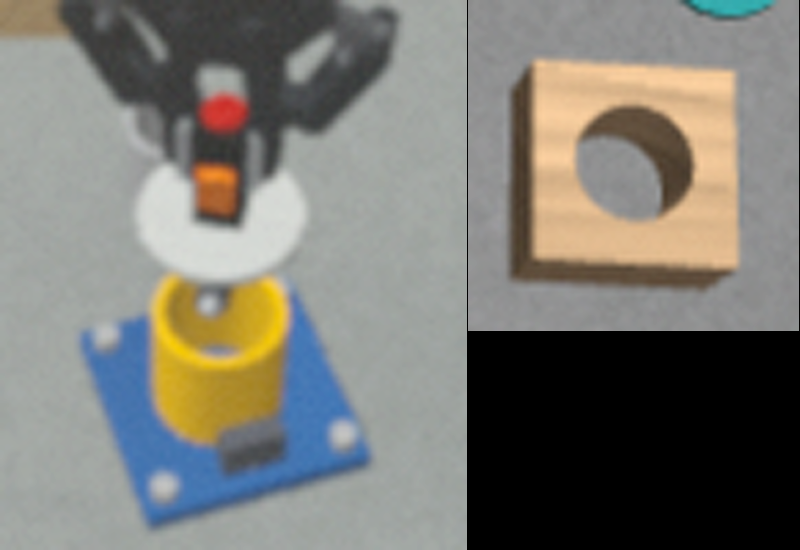

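```bash
python3 - <<'E'
from h import *
a=load('t9'); print(atz(a,[[387.1,211.6]],56).round(1))
H,S,V=[q.astype(int) for q in cv2.split(cv2.cvtColor(a['image'],cv2.COLOR_BGR2HSV))]
m=((V>150)&(S>40)&(S<140)&(H<30)).astype(np.uint8)
M=np.zeros_like(m);M[185:240,362:412]=m[185:240,362:412]
c=max(cv2.findContours(M,0,1)[0],key=cv2.contourArea); W=atz(a,c.reshape(-1,2),56)[:,:2].astype(np.float32); print(cv2.minAreaRect(W))
b=load('s7')
H,S,V=[q.astype(int) for q in cv2.split(cv2.cvtColor(b['image'],cv2.COLOR_BGR2HSV))]
m=((V>125)&(S>40)&(S<150)&(H<30)).astype(np.uint8)
M=np.zeros_like(m);M[160:205,240:295]=m[160:205,240:295]
c=max(cv2.findContours(M,0,1)[0],key=cv2.contourArea); W=atz(b,c.reshape(-1,2),56)[:,:2].astype(np.float32); print(cv2.minAreaRect(W), cv2.boundingRect(c))
E
```

```text
[[ 568.8 -136.1   56. ]]
((569.3444213867188, -137.82534790039062), (98.85311126708984, 100.4967041015625), 89.52472686767578)
((572.96923828125, -110.74073028564453), (149.5189666748047, 101.92557525634766), 88.69979858398438) (248, 166, 35, 36)
```

Call:
play_rows(
  travel=[
    [0.006, -0.0036, 0],
    [0.014, -0.0083, 0],
    [0.022, -0.013, 0],
    [0.026, -0.0154, 0],
    [0.026, -0.0154, 0],
    [0.026, -0.0154, 0],
    [0.026, -0.0154, 0],
    [0.026, -0.0154, 0],
    [0.026, -0.0154, 0],
    [0.025, -0.0148, 0],
    [0.018, -0.0107, 0],
    [0.012, -0.0071, 0],
  ],
  rotation=[
    [0, 0, 0],
    [0, 0, 0],
    [0, 0, 0],
    [0, 0, 0],
    [0, 0, 0],
    [0, 0, 0],
    [0, 0, 0],
    [0, 0, 0],
    [0, 0, 0],
    [0, 0, 0],
    [0, 0, 0],
    [0, 0, 0],
  ],
  grip=[0.15, 0.15, 0.15, 0.15, 0.15, 0.15, 0.15, 0.15, 0.15, 0.15, 0.15, 0.15],
)

```text
clock: 23.4
position: [567.5, -126.4, 176.0]
ee_rot: [-0.62, 0.784, 0.0, -0.0]
contact_force: [0.6, 1.3, -2.2]
gripper_width: 21.7
```

Call:
play_rows(
  travel=[
    [0.007, -0.0041, 0],
    [0.0029, -0.0017, 0],
    [0, 0, 0],
    [0, 0, 0],
    [0, 0, 0],
  ],
  rotation=[
    [0, 0, 0],
    [0, 0, 0],
    [0, 0, 0],
    [0, 0, 0],
    [0, 0, 0],
  ],
  grip=[0.15, 0.15, 0.15, 0.15, 0.15],
)

```text
clock: 23.82
position: [570.6, -133.8, 176.7]
ee_rot: [-0.622, 0.783, 0.0, 0.0]
contact_force: [0.7, 0.5, -2.2]
gripper_width: 21.3
```

```bash
python3 - <<'E'
from h import *
to(570.7,-134.8,95)
b=shot('side','s10')
cv2.imwrite('pics/c9.png',np.clip(cv2.resize(b['image'][115:215,225:310],None,fx=5.5,fy=5.5,interpolation=2)*1.2,0,255).astype(np.uint8))
E
```

```text
t 23.82 pos [ 570.55 -133.82  176.7 ] jaw 166.90 tilt [-0.0001  0.0002] F [ 0.7  0.5 -2.2] T [ 0.   -0.05 -0.  ] w 21.3 q [ 0.05  0.36 -0.17 -0.   -1.04 -0.27]
tool rz -0.0000 travel after turn (m) [ 0.00092 -0.00037  0.0817 ]
```

View pics/c9.png

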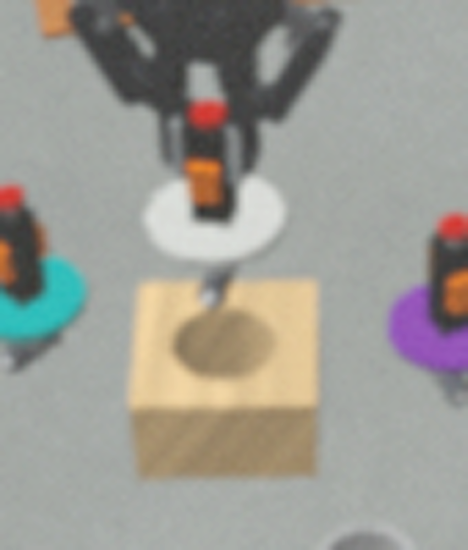

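Call:
play_rows(
  travel=[
    [0.0009, -0.0003, 0.004],
    [0, 0, 0.008],
    [0, 0, 0.012],
    [0, 0, 0.014],
    [0, 0, 0.014],
    [0, 0, 0.012],
    [0, 0, 0.009],
    [0, 0, 0.005],
    [0, 0, 0.003],
    [0, 0, 0.001],
    [0, 0, 0],
    [0, 0, 0],
  ],
  rotation=[
    [0, 0, 0],
    [0, 0, 0],
    [0, 0, 0],
    [0, 0, 0],
    [0, 0, 0],
    [0, 0, 0],
    [0, 0, 0],
    [0, 0, 0],
    [0, 0, 0],
    [0, 0, 0],
    [0, 0, 0],
    [0, 0, 0],
  ],
  grip=[0.15, 0.15, 0.15, 0.15, 0.15, 0.15, 0.15, 0.15, 0.15, 0.15, 0.15, 0.15],
)

```text
clock: 24.87
position: [571.3, -135.8, 95.3]
ee_rot: [-0.621, 0.784, -0.0, 0.0]
contact_force: [-0.3, 0.1, -3.3]
gripper_width: 21.1
```

```bash
python3 - <<'E'
from h import *
st()
E
```

```text
t 24.87 pos [ 571.31 -135.77   95.25] jaw 166.83 tilt [ 0.0013 -0.0001] F [-0.3  0.1 -3.3] T [ 0.02 -0.03 -0.  ] w 21.1 q [ 0.04  0.45 -0.26  0.   -0.86 -0.27]
```

Call:
play_rows(
  travel=[
    [-0.0006, 0, 0.001],
    [0, 0, 0.001],
    [0, 0, 0.001],
    [0, 0, 0.001],
    [0, 0, 0.001],
    [0, 0, 0.0005],
    [0, 0, 0.0005],
    [0, 0, 0.0005],
    [0, 0, 0.0005],
    [0, 0, 0],
  ],
  rotation=[
    [0, 0, 0],
    [0, 0, 0],
    [0, 0, 0],
    [0, 0, 0],
    [0, 0, 0],
    [0, 0, 0],
    [0, 0, 0],
    [0, 0, 0],
    [0, 0, 0],
    [0, 0, 0],
  ],
  grip=[0.15, 0.15, 0.15, 0.15, 0.15, 0.15, 0.15, 0.15, 0.15, 0.15],
)

```text
clock: 25.7
position: [570.9, -135.2, 88.7]
ee_rot: [-0.621, 0.783, -0.0, -0.0]
contact_force: [-4.0, 0.4, 5.0]
gripper_width: 21.3
```

```bash
python3 - <<'E'
from h import *
st()
E
```

```text
t 25.70 pos [ 570.89 -135.18   88.71] jaw 166.84 tilt [ 0.0001 -0.0003] F [-4.   0.4  5. ] T [ 0.42  0.87 -0.02] w 21.3 q [ 0.04  0.46 -0.27  0.   -0.84 -0.27]
```

Call:
play_rows(
  travel=[
    [0, 0, 0],
    [0, 0, 0],
    [0, 0, 0],
    [0, 0, 0],
    [0, 0, 0],
    [0, 0, 0],
    [0, 0, 0],
    [0, 0, 0],
    [0, 0, 0],
    [0, 0, 0],
  ],
  rotation=[
    [0, 0, 0],
    [0, 0, 0],
    [0, 0, 0],
    [0, 0, 0],
    [0, 0, 0],
    [0, 0, 0],
    [0, 0, 0],
    [0, 0, 0],
    [0, 0, 0],
    [0, 0, 0],
  ],
  grip=[0.27, 0.29, 0.33, 0.4, 0.5, 0.7, 0.9, 1, 1, 1],
)

```text
clock: 26.53
position: [571.0, -135.2, 87.6]
ee_rot: [-0.621, 0.784, -0.0, 0.0]
contact_force: [0.2, 1.2, 0.7]
gripper_width: 85.7
```

Call:
play_rows(
  travel=[
    [0, 0, -0.002],
    [0, 0, -0.006],
    [0, 0, -0.012],
    [0, 0, -0.02],
    [0, 0, -0.025],
    [0, 0, -0.025],
    [0, 0, -0.025],
    [-0.02, 0, -0.02],
    [-0.035, 0, -0.01],
    [-0.035, 0, 0],
    [-0.035, 0, 0],
    [-0.03, 0, 0],
  ],
  rotation=[
    [0, 0, 0],
    [0, 0, 0],
    [0, 0, 0],
    [0, 0, 0],
    [0, 0, 0],
    [0, 0, 0],
    [0, 0, 0],
    [0, 0, 0],
    [0, 0, 0],
    [0, 0, 0],
    [0, 0, 0],
    [0, 0, 0],
  ],
  grip=[1, 1, 1, 1, 1, 1, 1, 1, 1, 1, 1, 1],
)

```text
clock: 27.53
position: [606.6, 17.6, 233.8]
ee_rot: [-0.621, 0.783, -0.0, 0.001]
contact_force: [-0.1, 0.6, -0.7]
gripper_width: 85.3
```

Call:
play_rows(
  travel=[
    [-0.02, 0, 0],
    [-0.01, 0, 0],
    [0, 0, 0],
    [0, 0, 0],
  ],
  rotation=[
    [0, 0, 0],
    [0, 0, 0],
    [0, 0, 0],
    [0, 0, 0],
  ],
  grip=[1, 1, 1, 1],
)

```text
clock: 27.87
position: [612.9, 44.7, 232.7]
ee_rot: [-0.621, 0.783, 0.0, -0.0]
contact_force: [-0.0, -1.0, -1.0]
gripper_width: 85.5
```

```bash
python3 - <<'E'
from h import *
st(); b=shot('side','s11');a=shot('top','t11')
A=cv2.resize(a['image'][180:250,350:430],None,fx=5,fy=5,interpolation=2);B=cv2.resize(b['image'][140:210,230:310],None,fx=5,fy=5,interpolation=2)
cv2.imwrite('pics/c10.png',np.hstack([A,B]))
for n,d,d0,roi,rt in(('side',b,load('s0'),(245,160,42,30),(250,145,30,35)),('top',a,load('t0'),(362,188,50,50),(375,190,35,30))):
  for k,e in(('now',d),('start',d0)):
    H,S,V=[q.astype(int) for q in cv2.split(cv2.cvtColor(e['image'],cv2.COLOR_BGR2HSV))]
    o=((H>=7)&(H<16)&(S>160)&(V>100)).astype(np.uint8); x,y,w,h=rt; _,_,s_,c=cv2.connectedComponentsWithStats(o[y:y+h,x:x+w])
    print(n,k,'collar',fitcyl(e,masks(e)[1],roi,36,56,62,[570,-135]),'tabs',[(c[i]+[x,y]).round(1).tolist() for i in range(1,len(c)) if s_[i,4]>6])
E
```

```text
t 27.87 pos [612.91  44.72 232.72] jaw 166.85 tilt [-0.0003 -0.0003] F [-0. -1. -1.] T [-0.06 -0.04  0.01] w 85.5 q [ 0.34  0.37 -0.02  0.   -1.19 -0.57]
side now collar (array([ 572.76, -135.2 ]), np.float64(0.29)) tabs []
side start collar (array([ 572.17, -137.13]), np.float64(0.16)) tabs [[263.3, 170.8]]
top now collar (array([ 570.71, -135.1 ]), np.float64(0.17)) tabs [[384.9, 204.4], [398.7, 207.8]]
top start collar (array([ 569.9 , -137.16]), np.float64(0.19)) tabs [[384.8, 204.4], [399.9, 208.4]]
```

View pics/c10.png

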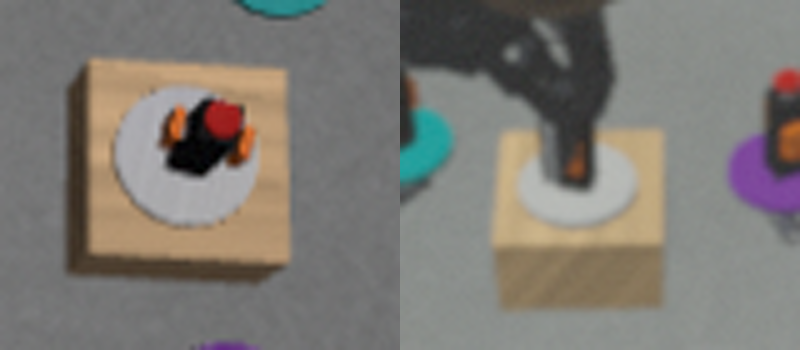

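```bash
python3 -c "
from h import *
print(workorder.job_done())"
```

```text
the job is handed in; nothing more can be done
None
```

The bore is measured and locked, the gauge is back in its stand, and the job is handed in at about 28 s on the robot clock. No verdict was reported.

- **Seating:** I lowered the pinched gauge onto the sleeve and felt the rim at about 8 N. I then shifted it about 1.5 mm until the guide dropped in. The collar seated at the expected height, with about 5.5 N on it when I stopped.
- **Locking:** After I let go, the tabs sprang out. I pressed the cap its full 6 mm to the hard stop, peaking at about 22 N vertical and 24 N in total, under the 30 N limit.
- **Lift and return:** I gripped the bare handle faces and drew the gauge out at 6 to 18 mm/s, and up to 36 mm/s once it was clear. It touched down in the stand at the expected height with about 8 N.

**Last checks:** In the top view the collar lies flat on the stand, about 2 mm from where it started. The tabs are 0.907 times as far apart as at the start, which matches 39 of 43 mm, so the bore measure appears to be kept. The gripper is open and clear of everything.

**Disagreements:**
- The gripper read about 23.5 mm across the pinched tabs instead of the stated 33 mm. The pinch, the insertion and the spring-out still behaved as expected.
- The two cameras disagreed by 2 to 3 mm, so I used camera differences, the fingers' own position and feel instead of single readings.
- In the last side view the arm partly hid the gauge, so the tab check rests on the top view alone.
- I did not re-measure the spare sleeve, bottle or ear muffs, but nothing touched them as far as I could see.

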